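# Parts boxes in order of height on the electronics bench

## Robot

A 6-joint arm with a two-finger parallel gripper is mounted at the origin on the work surface. World frame = base frame: x ahead of the robot, y to its left, z up, the work surface at z = 0. Lengths are in mm, angles in rad, forces in N, time in s.
With the tool pointing down it reaches from about 350 to 975 mm from the base axis. Payload 7.1 kg.
Tool frame: the origin (TCP) lies at the very end of the fingers, on their centre line; the grasp point (between the pads) lies 19 mm behind it; z points along the fingers, x is the direction in which the jaws open and shut, and the axes are right-handed (so a half turn about z gives the same grasp; the last joint's range is limited). The gripper opens to 88 mm and grips with 3 to 60 N. Pads are 20 mm wide; open, the fingers measure 115 mm over their backs; the gripper's body (75 mm by 178 mm) begins 61 mm behind the grasp point.
Start: joints at [1.136, 0.423, 1.63, -0, 1.089, -0.019], TCP at [252.419, 571.743, 222.675] pointing down, gripper open.
Joint ranges: [-3, 3], [-0.9, 2.11], [0.09, 2.58], [-1.31, 4.45], [0.11, 2.69], [-2.54, 2.54]. Speed limits (rad/s): [2.39, 2.39, 3.01, 3.14, 3.14, 3.14].

## Interface

Orientations are given as a rotation vector (axis times angle).
In Python, from workcell import * gives the robot as it stands.
- The arm moves only by the tool arm_command, never from a script. Its argument "increments" is a list of rows, each a list of 2 entries, a list of its own where there are three numbers: the shift along the tool's x, y, z in cm, then the turn about the tool's z in degrees. In form: [[[dx, dy, dz], turn], ...]. A call has 1 to 20 rows; each row shifts and turns the pose as measured when the row begins, along the tool's axes as they then stand; what a row does not reach is not made up. A row lasts 1/10 s, in which the tool goes at most 50 mm and 8.59 degrees, less where a joint would pass 70% of its speed; a pose out of reach is approached as far as the arm can. A call is refused whole if a number of a shift passes 5 or a number of a turn 8.59, either way. A call with a gripper value outside its range is refused whole. "gripper" is the opening, from 0 (shut) to 1 (fully open), set as the call begins (left out, the last holds). The fingers move at their own pace and stop on an object; the grip force is fixed at half the most. Time passes only in rows, so rows that do not move let the fingers close. It gives the time, the measured TCP pose, the force and the opening at its end, in the units of the state.
- get_obs(): the state, without advancing time (a new reading comes with each control period).
- get_image(name): name is "side" or "top" or "wrist"; returns the picture (384x512x3 uint8, red, green, blue); there is no depth.
- camera_params(name): a dict with "K" (3x3 intrinsics, pixels), "rvec" (rotation vector, rad) and "tvec" (3), from world to camera coordinates, as OpenCV has them; the wrist camera has in their place "T_tool_cam" (4x4, takes a point from camera to tool coordinates, whose origin is the TCP and whose axes are the tool frame's). Camera axes: x right, y down, z forward; pixel columns grow to the right and rows downward; lengths in mm; the calibration is good to about 2 mm. The wrist camera is an equidistant fisheye: a pixel r from the principal point sees the ray r / f radians off the axis. A picture is of the moment at which its call begins: read the wrist's pose just before it. camera_params takes no time and is no camera call.
- close_job(): hands the job in, once; it reports no verdict.
The state is a dict: "t": time; "qpos": joint angles; "qvel": joint speeds; "joint_torque": joint torques, N m; "ee_pos": TCP position; "orientation": TCP orientation; "ft_force": force on the tool from outside, world axes, zero at the start; "moment": the same for the moment, N m; "width": finger opening in mm.
Only numpy, scipy, OpenCV 4.12 (cv2) and the standard library are available. Lean on these libraries where they do the work, as an engineer would, in place of code of your own. Each camera call takes 0.05 s, during which the arm holds its last target.

## Task

Tidy the parts boxes on the electronics bench: stand the white-, green- and purple-lidded boxes centrally and squarely on the three coloured pads, long side along the pad's long side, in order of height from the lowest on the red pad to the tallest on the black pad. The spare yellow-lidded box belongs on top of the lowest box, its feet fully home in the recesses of the lid. Keep every box upright and leave the circuit board, the breadboard and the black adaptor where they are.

Things in the scene. Friction and masses are not known exactly. Their poses are not given: they have to be found in the camera images.
- box_low_c (a point): The lowest of the three boxes for the row: WHITE lid, 40 mm high with its feet, dark grey body 56 mm wide (x) by 76 mm long (y), plain upright sides; lid fixed, flush. Point: the centre, 20 mm above the feet's undersides; z up. Its lid has a recess 5 mm deep in each corner, open at the outer corner, centred 21 mm (x) and 31 mm (y) from the middle, with 2 mm of play for another box's feet.
- box_mid_c (a point): The middle box for the row: GREEN lid, 58 mm high with its feet, dark grey body 56 mm wide (x) by 76 mm long (y), plain upright sides; lid fixed, flush. Point: the centre, 29 mm above the feet's undersides; z up. Feet and recesses like the others.
- box_tall_c (a point): The tallest box for the row: PURPLE lid, 76 mm high with its feet, dark grey body 56 mm wide (x) by 76 mm long (y), plain upright sides; lid fixed, flush. Point: the centre, 38 mm above the feet's undersides; z up. Feet and recesses like the others.
- box_yellow_c (a point): The spare box: YELLOW lid, 40 mm high with its feet, dark grey body 56 mm wide (x) by 76 mm long (y), plain upright sides; lid fixed, flush. Point: the centre, 20 mm above the feet's undersides; z up. Feet with rounded ends, 10 mm across, 6 mm tall, 21 mm (x) and 31 mm (y) from the middle. Seated on the white-lidded box its centre is 35 mm above that box's centre (40 mm if merely lying on the lid).
- pad_red: Red fixed flat pad at one end of the row, 80 mm (x) by 100 mm (y), 2 mm thick, on a fixed pale aluminium strip (100 x 330 x 10 mm). Origin at the centre of its underside; its top is 2 mm higher, 12 mm above the bench. Pads 106 mm apart along their y. Red and black may be at either end.
- pad_grey: Grey fixed flat pad at the middle of the row, 80 mm (x) by 100 mm (y), 2 mm thick, on a fixed pale aluminium strip (100 x 330 x 10 mm). Origin at the centre of its underside; its top is 2 mm higher, 12 mm above the bench. Pads 106 mm apart along their y.
- pad_black: Black fixed flat pad at the other end of the row, 80 mm (x) by 100 mm (y), 2 mm thick, on a fixed pale aluminium strip (100 x 330 x 10 mm). Origin at the centre of its underside; its top is 2 mm higher, 12 mm above the bench. Pads 106 mm apart along their y.
- circuit_board: Bystander: loose red circuit board 56 x 42 mm, 15 mm high, among the boxes; origin at the centre of its underside. Leave it.
- breadboard: Bystander: loose white plug-in breadboard 55 x 82 mm, 9 mm high; origin at the centre of its underside. Leave it.
- adaptor: Bystander: loose black mains adaptor 75 x 42 mm, 30 mm high; origin at the centre of its underside. Leave it.
Mind the look-alikes: they are no part of the job. What is shaped like the part that bears box_tall_c but pink is not meant.

How it is judged:
By the outcome, as a careful person would: the job done as asked, in the order asked, and still so for the second after the job is handed in, with the robot touching nothing.
It also fails if it takes over 120 s, if anything falls off the work surface, if the arm or the gripper's body presses on something with over 40 N, if the wrist force passes 120 N, or if a joint passes its speed limit or range.

## Working session

There is one attempt and no reset: what is moved stays moved. The work goes in short steps, Python scripts to look and compute and a tool call to move; the robot and the scene stay as the last step left them, time stands still between calls to the robot, and variables do not carry over. Pictures are saved under pics/ and viewed, and the job is handed in when it is done.

Besides the shell and the picture viewer there is one more tool, called after ">>>" in YAML: its name, and indented under it one key for each argument. arm_command: Moves the arm, as the interface text tells. Its arguments: {"type":"object","properties":{"increments":{"type":"array","items":{"type":"array"}},"gripper":{"type":"number"}},"required":["increments"]}

```bash
mkdir -p pics; ls
python3 - <<'E'
from workcell import *
import cv2
o=get_obs(); print(o)
for n in ["side","top","wrist"]:
    im=get_image(n); cv2.imwrite(f"pics/{n}0.png",im[:,:,::-1]); print(n,camera_params(n))
E
```

```text
pics
{'t': 0.0, 'qpos': array([ 1.13600270e+00,  4.23826562e-01,  1.63068789e+00, -6.70574608e-06,
        1.08858375e+00, -1.89664696e-02]), 'qvel': array([ 0.00085742, -0.00050902, -0.00152231, -0.00055546,  0.00139889,
       -0.00054489]), 'joint_torque': array([ 9.89808577e-04, -5.44620109e+01, -2.73664999e+01,  6.43955567e-02,
        2.27625424e-02, -1.48705712e-04]), 'ee_pos': array([252.19312286, 571.25640557, 221.91143569]), 'orientation': array([ 2.63147143e+00,  1.71461790e+00, -2.00008655e-03]), 'ft_force': array([-0.07692218,  0.05778169, -0.23213026]), 'moment': array([ 0.03007219,  0.00914807, -0.03545737]), 'width': 87.55941534112881}
side {'K': array([[391.48234666,   0.        , 254.18121163],
       [  0.        , 391.48234666, 194.92939309],
       [  0.        ,   0.        ,   1.        ]]), 'rvec': array([ 2.0980737 , -0.70574982,  0.37319213]), 'tvec': array([-398.34749661,  209.49309433,  895.02026238])}
top {'K': array([[438.46122274,   0.        , 256.19572588],
       [  0.        , 438.46122274, 195.59140783],
       [  0.        ,   0.        ,   1.        ]]), 'rvec': array([ 2.15534951, -2.18498233,  0.09185797]), 'tvec': array([ -2.15472203, 495.03100891, 985.84339795])}
wrist {'K': array([[297.31863964,   0.        , 255.95741318],
       [  0.        , 297.31863964, 192.92291711],
       [  0.        ,   0.        ,   1.        ]]), 'T_tool_cam': array([[ 9.99999772e-01,  6.02571706e-04,  3.04641205e-04,
        -1.01403724e-01],
       [-6.60351149e-04,  9.66911304e-01,  2.55111926e-01,
        -6.92157371e+01],
       [-1.40837796e-04, -2.55112069e-01,  9.66911481e-01,
        -1.61025346e+02],
       [ 0.00000000e+00,  0.00000000e+00,  0.00000000e+00,
         1.00000000e+00]])}
```

View pics/top0.png

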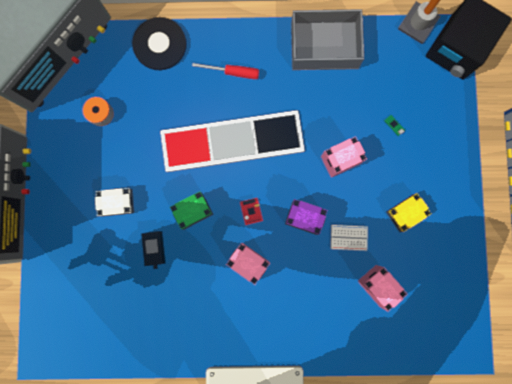

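View pics/side0.png

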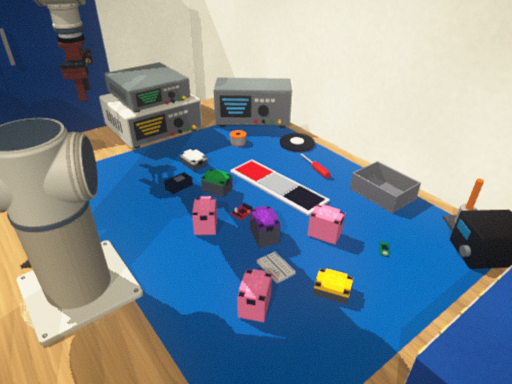

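View pics/wrist0.png

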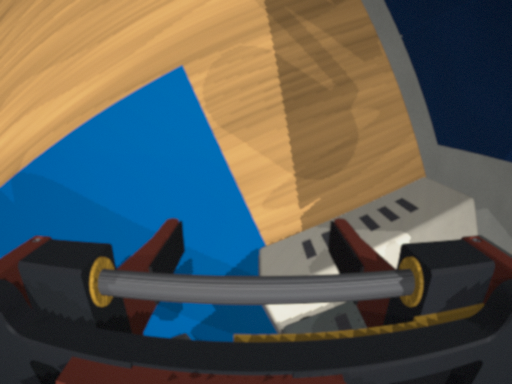

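```bash
cat > h.py <<'E'
import numpy as np, cv2
from workcell import *
from scipy.spatial.transform import Rotation as R
def cam_pose(n,o=None):
    p=camera_params(n);K=p["K"]
    if n!="wrist":
        Rm=R.from_rotvec(p["rvec"]).as_matrix(); return K,Rm.T,-Rm.T@p["tvec"]
    Rt=R.from_rotvec(o["orientation"]).as_matrix();T=p["T_tool_cam"]
    return K,Rt@T[:3,:3],o["ee_pos"]+Rt@T[:3,3]
def rays(n,uv,o=None):
    K,Rw,c=cam_pose(n,o);uv=np.atleast_2d(uv).astype(float)
    x=(uv-[K[0,2],K[1,2]])/K[0,0]
    if n=="wrist":
        r=np.linalg.norm(x,axis=1,keepdims=True)+1e-12
        d=np.hstack([x/r*np.sin(r),np.cos(r)])
    else: d=np.hstack([x,np.ones((len(x),1))])
    return c,d@Rw.T
def toz(n,uv,z,o=None):
    c,d=rays(n,uv,o);return (c+d*((z-c[2])/d[:,2])[:,None])[:,:2]
def proj(n,P,o=None):
    K,Rw,c=cam_pose(n,o);q=(np.atleast_2d(P)-c)@Rw
    if n=="wrist":
        rr=np.linalg.norm(q[:,:2],axis=1);x=q[:,:2]/rr[:,None]*np.arctan2(rr,q[:,2])[:,None]
    else:x=q[:,:2]/q[:,2:]
    return x*K[0,0]+[K[0,2],K[1,2]]
def yaw(o):
    Rt=R.from_rotvec(o["orientation"]).as_matrix();return np.degrees(np.arctan2(Rt[1,0],Rt[0,0]))
HUE={"red":[(0,8),(172,180)],"green":[(50,75)],"purple":[(130,148)],"yellow":[(22,35)],"pink":[(160,174)]}
def mask(im,col):
    hsv=cv2.cvtColor(im,cv2.COLOR_RGB2HSV);h,s,v=cv2.split(hsv)
    if col=="white": m=(s<50)&(v>185)
    else:
        m=np.zeros(h.shape,bool)
        for a,b in HUE[col]: m|=(h>=a)&(h<=b)
        m&=(s>110)&(v>60)
    return m.astype(np.uint8)*255
def blobs(m,amin=60):
    cs,_=cv2.findContours(m,cv2.RETR_EXTERNAL,cv2.CHAIN_APPROX_NONE)
    return sorted([c for c in cs if cv2.contourArea(c)>amin],key=cv2.contourArea,reverse=True)
def lid(n,c,z,o=None):
    w=toz(n,c.reshape(-1,2),z,o).astype(np.float32)
    (cx,cy),(a,b),ang=cv2.minAreaRect(w)
    if b>a: ang+=90   # long axis angle
    return np.array([cx,cy]),sorted((a,b)),((ang+90)%180)-90
E
python3 - <<'E'
from h import *
print(cam_pose("top")[2],cam_pose("side")[2])
im=cv2.cvtColor(cv2.imread("pics/top0.png"),cv2.COLOR_BGR2RGB)
for col,z in [("white",40),("green",58),("purple",76),("yellow",40),("pink",76),("red",12)]:
    for c in blobs(mask(im,col)):
        u=c.reshape(-1,2).mean(0)
        print(col,u.round(),cv2.contourArea(c),*lid("top",c,z))
cv2.imwrite("pics/crop.png",cv2.resize(cv2.imread("pics/top0.png")[100:310,80:450],None,fx=2.1,fy=2.1,interpolation=cv2.INTER_CUBIC))
E
```

```text
[ 401.6707208   -16.29956556 1027.29864407] [ -56.42469262 -722.31677823  691.88444169]
white [231. 141.] 5611.5 [620.97521973  45.70001984] [96.572998046875, 320.16363525390625] -82.29605293273926
white [247. 374.] 984.5 [99.95876312 10.79930878] [31.623205184936523, 189.8313751220703] 89.39873504638672
white [112. 202.] 634.5 [484.92175293 317.87542725] [56.469146728515625, 76.21520233154297] -85.07035398483276
white [158.  42.] 293.0 [859.00738525 215.00012207] [44.61811447143555, 46.425662994384766] 0.30675655603408813
green [192. 211.] 692.0 [461.40155029 136.68554688] [55.83818817138672, 75.03778839111328] -63.75743865966797
purple [306. 216.] 770.0 [ 443.15899658 -117.40086365] [57.768192291259766, 77.28855895996094] 70.64523315429688
yellow [408. 212.] 759.5 [ 451.22930908 -353.31488037] [57.84029006958008, 80.20021057128906] -58.12825393676758
yellow [  9. 225.] 404.5 [434.96148682 548.56115723] [32.088157653808594, 108.24871063232422] 0.009005747735500336
pink [381. 288.] 588.0 [ 290.12606812 -276.05551147] [58.79715347290039, 84.46571350097656] 39.477603912353516
red [187. 147.] 1292.5 [613.61230469 152.06100464] [78.21369934082031, 98.21002960205078] -82.2914023399353
red [381. 289.] 365.0 [ 278.34320068 -296.24328613] [61.00472640991211, 71.33218383789062] 39.476531982421875
red [251. 211.] 276.5 [459.99411011   3.54706764] [39.81056213378906, 51.823524475097656] 12.178422927856445
red [241.  71.] 275.0 [794.45043945  22.88058472] [24.000574111938477, 79.54847717285156] 80.66484832763672
```

View pics/crop.png

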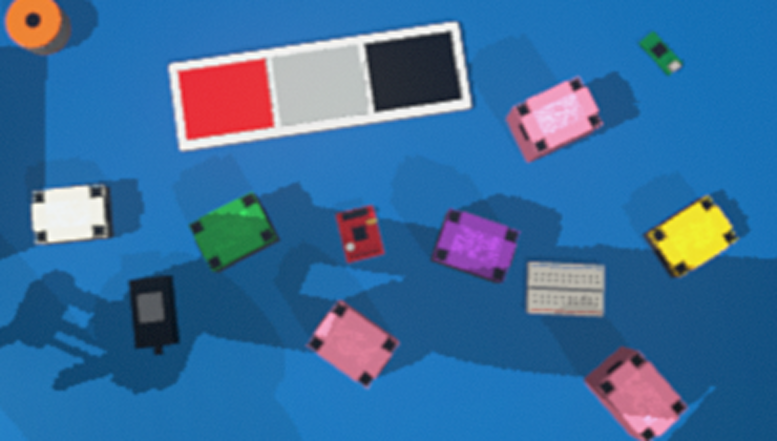

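```bash
cat >> h.py <<'E'
def plan(x,y,z,yw,off=(0,0)):
    "tool-frame move so that world point (x,y) lies at tool xy=off, tcp height z, yaw yw"
    o=get_obs();ya=yaw(o);d=(ya-yw+90)%180-90 if False else ((ya-yw+180)%360-180)
    a=np.radians(yw);tx=np.array([np.cos(a),np.sin(a)]);ty=np.array([np.sin(a),-np.cos(a)])
    t=np.array([x,y])-off[0]*tx-off[1]*ty
    def rel(ang):
        a=np.radians(ang);dd=t-o["ee_pos"][:2]
        return np.array([dd@[np.cos(a),np.sin(a)],dd@[np.sin(a),-np.cos(a)],o["ee_pos"][2]-z]).round(1)
    print("t",round(o["t"],2),"tcp",o["ee_pos"].round(1),"yaw",round(ya,2),"turn",round(d,2),"shift mm now-axes",rel(ya),"after-turn",rel(yw),"w",round(o["width"],1),"F",o["ft_force"].round(1))
E
python3 -c "
from h import *
plan(485,318,110,5,(0,-40))"
```

```text
t 0.15 tcp [252.3 571.4 222.1] yaw 66.18 turn 61.18 shift mm now-axes [-172.8  334.5  112.1] after-turn [209.8 312.7 112.1] w 87.6 F [ 0.1  0.7 -0.1]
```

>>> arm_command:
  increments:
    - [[0,0,0],8.5]
    - [[0,0,0],8.5]
    - [[0,0,0],8.5]
    - [[0,0,0],8.5]
    - [[0,0,0],8.5]
    - [[0,0,0],8.5]
    - [[0,0,0],8.5]
    - [[0,0,0],2]
    - [[0,0,0],0]
  gripper: 1

```text
t: 1.05
ee_pos: [251.3, 569.4, 218.9]
orientation: [3.134, 0.095, -0.005]
ft_force: [-0.5, 0.1, -0.2]
width: 87.9
```

```bash
python3 -c "
from h import *
plan(485,318,110,5,(0,-40))"
```

```text
t 1.05 tcp [251.3 569.4 218.9] yaw 3.46 turn -1.54 shift mm now-axes [219.2 305.  108.9] after-turn [210.9 310.8 108.9] w 87.9 F [-0.5  0.1 -0.2]
```

>>> arm_command:
  increments:
    - [[2.4,3.5,1.1],-1.5]
    - [[2.4,3.5,1.1],0]
    - [[2.4,3.5,1.1],0]
    - [[2.4,3.5,1.1],0]
    - [[2.4,3.5,1.1],0]
    - [[2.4,3.5,1.1],0]
    - [[2.4,3.5,1.1],0]
    - [[2.4,3.5,1.1],0]
    - [[2,3,1.1],0]
    - [[0,0,0],0]

```text
t: 2.05
ee_pos: [498.5, 271.6, 116.9]
orientation: [3.135, 0.169, -0.003]
ft_force: [0.3, -0.9, -0.2]
width: 87.8
```

```bash
python3 -c "
from h import *
plan(485,318,110,5,(0,-40))"
```

```text
t 2.05 tcp [498.5 271.6 116.9] yaw 6.16 turn 1.16 shift mm now-axes [-9.2 -7.6  6.9] after-turn [-9.4 -7.4  6.9] w 87.8 F [ 0.3 -0.9 -0.2]
```

```bash
cat >> h.py <<'E'
def shoot(n,name):
    o=get_obs();im=get_image(n);cv2.imwrite(f"pics/{name}.png",im[:,:,::-1]);return o,im
E
python3 - <<'E'
from h import *
o,im=shoot("wrist","w1")
for c in blobs(mask(im,"white"),800):
    print(c.reshape(-1,2).mean(0).round(),cv2.contourArea(c),*lid("wrist",c,40,o))
E
```

```text
[247. 140.] 5315.5 [485.22091675 316.25280762] [55.89255142211914, 76.279052734375] -85.11746215820312
```

View pics/w1.png

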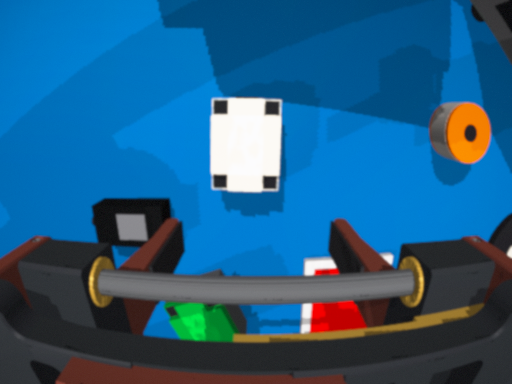

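```bash
python3 -c "
from h import *
plan(485.2,316.3,70,4.9)"
```

```text
t 2.1 tcp [497.6 272.9 117.4] yaw 6.18 turn 1.28 shift mm now-axes [ -7.7 -44.5  47.4] after-turn [ -8.7 -44.3  47.4] w 87.8 F [-0.5 -0.3  0.8]
```

>>> arm_command:
  increments:
    - [[-0.4,-2.2,1.6],1.3]
    - [[-0.4,-2.2,1.6],0]
    - [[0,0,1.4],0]
    - [[0,0,0],0]
    - [[0,0,0],0]

```text
t: 2.6
ee_pos: [483.7, 319.8, 71.6]
orientation: [3.138, 0.14, -0.0]
ft_force: [0.3, 0.5, 0.2]
width: 88.0
```

```bash
python3 -c "
from h import *
plan(485.2,316.3,8,4.9)
plan(485.2,316.3,8,4.9)"
```

```text
t 2.6 tcp [483.7 319.8  71.6] yaw 5.1 turn 0.2 shift mm now-axes [ 1.2  3.6 63.6] after-turn [ 1.2  3.6 63.6] w 88.0 F [0.3 0.5 0.2]
t 2.6 tcp [483.7 319.8  71.6] yaw 5.1 turn 0.2 shift mm now-axes [ 1.2  3.6 63.6] after-turn [ 1.2  3.6 63.6] w 88.0 F [0.3 0.5 0.2]
```

>>> arm_command:
  increments:
    - [[0.1,0.3,2],0]
    - [[0,0,2],0]
    - [[0,0,1.3],0]
    - [[0,0,0.8],0]
    - [[0,0,0],0]

```text
t: 3.1
ee_pos: [487.1, 317.2, 12.6]
orientation: [-3.136, -0.141, -0.007]
ft_force: [0.3, 0.1, -0.3]
width: 87.6
```

```bash
python3 -c "
from h import *
plan(485.2,316.3,8,4.9)"
```

```text
t 3.1 tcp [487.1 317.2  12.6] yaw 5.15 turn 0.25 shift mm now-axes [-1.9  0.8  4.6] after-turn [-1.9  0.8  4.6] w 87.6 F [ 0.3  0.1 -0.3]
```

>>> arm_command:
  increments:
    - [[-0.2,0.1,0.3],0]
    - [[0,0,0],0]

```text
t: 3.3
ee_pos: [485.6, 316.1, 10.3]
orientation: [-3.136, -0.141, -0.009]
ft_force: [-0.6, -0.3, -0.2]
width: 87.8
```

>>> arm_command:
  increments:
    - [[0,0,0],0]
    - [[0,0,0],0]
    - [[0,0,0],0]
    - [[0,0,0],0]
    - [[0,0,0],0]
    - [[0,0,0],0]
  gripper: 0

```text
t: 3.9
ee_pos: [486.4, 316.7, 12.0]
orientation: [-3.134, -0.141, -0.012]
ft_force: [-0.1, -0.4, 0.4]
width: 55.6
```

```bash
python3 -c "
from h import *
plan(485.2,316.3,8,4.9)"
```

```text
t 3.9 tcp [486.4 316.7  12. ] yaw 5.15 turn 0.25 shift mm now-axes [-1.2  0.3  4. ] after-turn [-1.2  0.3  4. ] w 55.6 F [-0.1 -0.4  0.4]
```

>>> arm_command:
  increments:
    - [[0,0,-3],0]
    - [[0,0,-4],0]
    - [[0,0,-3],0]
    - [[0,0,0],-2.6]

```text
t: 4.3
ee_pos: [484.4, 315.5, 113.2]
orientation: [-3.133, -0.213, -0.005]
ft_force: [0.1, 0.1, -2.6]
width: 56.2
```

Run:
```python
from h import *
im=cv2.imread("pics/top0.png")[:,:,::-1].copy()
m=mask(im,"red")
c=blobs(m)[0];print(lid("top",c,12))
hsv=cv2.cvtColor(im,cv2.COLOR_RGB2HSV)
mm=((hsv[:,:,1]<60)|(hsv[:,:,2]<60)|(m>0)).astype(np.uint8)*255
mm[:105]=0;mm[175:]=0;mm[:,:155]=0;mm[:,310:]=0
c=blobs(mm)[0];print("strip",lid("top",c,10))
plan(613.6,152.1,110,7.7,(0,-90))
```

```text
(array([613.61230469, 152.06100464]), [78.21369934082031, 98.21002960205078], -82.2914023399353)
strip (array([627.16833496,  47.22770691]), [101.0101318359375, 330.69818115234375], -82.31721544265747)
t 4.3 tcp [484.4 315.5 113.2] yaw 7.79 turn 0.09 shift mm now-axes [105.8 269.4   3.2] after-turn [106.2 269.2   3.2] w 56.2 F [ 0.1  0.1 -2.6]
```

>>> arm_command:
  increments:
    - [[1.5,4,0],0]
    - [[1.5,4,0],0]
    - [[1.5,4,0],0]
    - [[1.5,4,0],0]
    - [[1.5,4,0],0]
    - [[1.5,3.5,0],0]
    - [[1.2,3,0],0]
    - [[0,0,0],0]
    - [[0,0,0],0]

```text
t: 5.2
ee_pos: [627.2, 59.1, 114.5]
orientation: [-3.131, -0.221, -0.011]
ft_force: [0.3, -0.4, -0.5]
width: 55.8
```

Run:
```python
from h import *
plan(613.6,152.1,110,7.7,(0,-90))
o,im=shoot("wrist","w2")
for c in blobs(mask(im,"red"),1500):
    print(c.reshape(-1,2).mean(0).round(),cv2.contourArea(c),*lid("wrist",c,12,o))
```

```text
t 5.2 tcp [627.2  59.1 114.5] yaw 8.06 turn 0.36 shift mm now-axes [-1.  -4.   4.5] after-turn [-1.  -4.   4.5] w 55.8 F [ 0.3 -0.4 -0.5]
[254.  92.] 9567.5 [613.74957275 150.49913025] [78.77063751220703, 98.7681884765625] -82.20768547058105
[199. 377.] 3295.0 [ 550.37219238 -221.80899048] [77.61494445800781, 474.7035217285156] 15.916082382202148
[ 14. 199.] 1578.0 [327.22909546  -1.79950714] [69.09600830078125, 119.89191436767578] 53.658287048339844
```

View pics/w2.png

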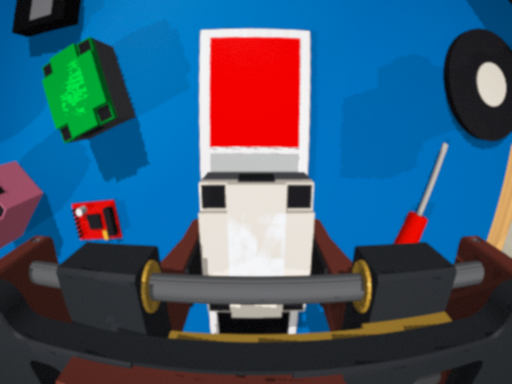

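```bash
cat >> h.py <<'E'
def tool_at(uv,h):
    "pixels -> tool xy at height h above TCP"
    o=dict(ee_pos=np.zeros(3),orientation=np.array([np.pi,0,0]))
    w=toz("wrist",uv,h,o); return np.c_[w[:,0],-w[:,1]]
E
python3 - <<'E'
from h import *
im=cv2.imread("pics/w2.png")
print(tool_at([[199,180],[315,180],[202,210],[314,210]],29).round(1))
cv2.imwrite("pics/c2.png",cv2.resize(im[150:270,170:350],None,fx=4,fy=4,interpolation=cv2.INTER_CUBIC))
plan(613.7,150.5,60,7.8)
E
```

```text
[[-26.  -40.6]
 [ 27.4 -40.6]
 [-25.3 -26.1]
 [ 27.6 -26.1]]
t 5.25 tcp [627.2  59.3 114.5] yaw 8.11 turn 0.31 shift mm now-axes [ -0.5 -92.2  54.5] after-turn [ -1.  -92.2  54.5] w 55.9 F [-0.5  0.1 -1.1]
```

View pics/c2.png

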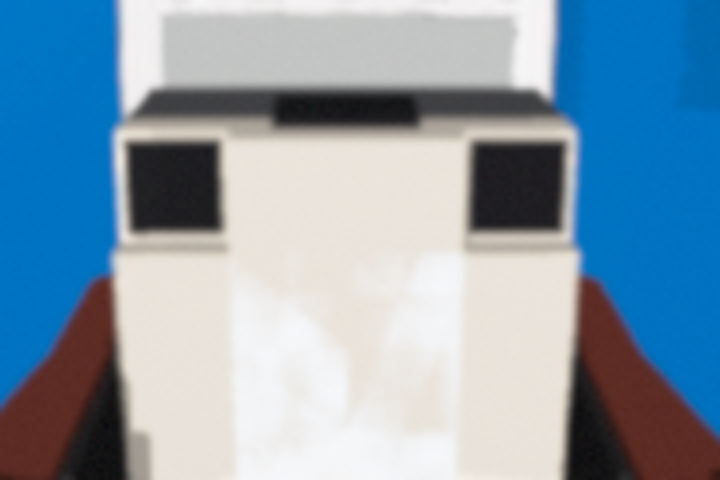

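>>> arm_command:
  increments:
    - [[-0.1,-3,0],0.3]
    - [[0,-3,0.5],0]
    - [[0,-2.2,1.5],0]
    - [[0,-0.9,2],0]
    - [[0,0,1],0]
    - [[0,0,0],0]

```text
t: 5.85
ee_pos: [609.2, 159.1, 63.7]
orientation: [-3.13, -0.224, -0.009]
ft_force: [-0.2, -0.4, -1.2]
width: 55.8
```

Run:
```python
from h import *
plan(613.7,150.5,24,7.8,(.8,-1.4))
```

```text
t 5.85 tcp [609.2 159.1  63.7] yaw 8.2 turn 0.4 shift mm now-axes [ 2.4 10.5 39.7] after-turn [ 2.5 10.5 39.7] w 55.8 F [-0.2 -0.4 -1.2]
```

>>> arm_command:
  increments:
    - [[0.2,0.7,1],0.4]
    - [[0,0.3,1],0]
    - [[0,0,1],0]
    - [[0,0,0],0]

```text
t: 6.25
ee_pos: [613.7, 147.6, 32.6]
orientation: [-3.131, -0.211, -0.012]
ft_force: [0.7, 0.3, -0.2]
width: 55.8
```

Run:
```python
from h import *
plan(613.7,150.5,24,7.8,(.8,-1.4))
```

```text
t 6.25 tcp [613.7 147.6  32.6] yaw 7.71 turn -0.09 shift mm now-axes [-0.4 -1.5  8.6] after-turn [-0.4 -1.5  8.6] w 55.8 F [ 0.7  0.3 -0.2]
```

>>> arm_command:
  increments:
    - [[0,-0.1,0.4],0]
    - [[0,0,0.2],0]
    - [[0,0,0],0]

```text
t: 6.55
ee_pos: [614.1, 147.9, 26.2]
orientation: [-3.131, -0.209, -0.012]
ft_force: [-0.1, 0.3, -1.7]
width: 56.0
```

Run:
```python
from h import *
plan(613.7,150.5,24,7.8,(.8,-1.4))
```

```text
t 6.55 tcp [614.1 147.9  26.2] yaw 7.62 turn -0.18 shift mm now-axes [-0.8 -1.3  2.2] after-turn [-0.8 -1.3  2.2] w 56.0 F [-0.1  0.3 -1.7]
```

>>> arm_command:
  increments:
    - [[-0.1,-0.1,0.2],0]
    - [[0,0,0.1],0]
    - [[0,0,0.1],0]

```text
t: 6.85
ee_pos: [613.2, 149.0, 23.7]
orientation: [-3.131, -0.209, -0.013]
ft_force: [-3.3, -3.2, 12.9]
width: 56.0
```

Run:
```python
from h import *
plan(613.7,150.5,24,7.8,(.8,-1.4))
```

```text
t 6.85 tcp [613.2 149.   23.7] yaw 7.63 turn -0.17 shift mm now-axes [-0.1 -0.1 -0.3] after-turn [-0.1 -0.1 -0.3] w 56.0 F [-3.3 -3.2 12.9]
```

>>> arm_command:
  increments:
    - [[0,0,0],0]
    - [[0,0,0],0]
    - [[0,0,0],0]
    - [[0,0,0],0]
  gripper: 1

```text
t: 7.25
ee_pos: [614.1, 149.4, 24.8]
orientation: [-3.131, -0.21, -0.017]
ft_force: [-0.0, -0.1, 0.0]
width: 84.6
```

>>> arm_command:
  increments:
    - [[0,0,-2],0]
    - [[0,0,-4],0]
    - [[0,2,-2],0]
    - [[0,2,0],0]
    - [[0,0,0],0]
    - [[0,0,0],0]

```text
t: 7.85
ee_pos: [618.4, 109.1, 106.7]
orientation: [-3.131, -0.211, -0.015]
ft_force: [-0.8, 0.7, 0.1]
width: 87.8
```

Run:
```python
from h import *
plan(613.7,150.5,24,7.8,(.8,-1.4))
o,im=shoot("wrist","w3")
for c in blobs(mask(im,"white"),1500):
    print(c.reshape(-1,2).mean(0).round(),cv2.contourArea(c),*lid("wrist",c,52,o))
for c in blobs(mask(im,"red"),500):
    print(c.reshape(-1,2).mean(0).round(),cv2.contourArea(c),*lid("wrist",c,12,o))
```

```text
t 7.85 tcp [618.4 109.1 106.7] yaw 7.7 turn -0.1 shift mm now-axes [  0.1 -40.2  82.7] after-turn [  0.1 -40.2  82.7] w 87.8 F [-0.8  0.7  0.1]
[256. 193.] 19269.5 [616.44024658 127.69866943] [82.69507598876953, 153.10440063476562] -82.36252498626709
[199. 377.] 3298.0 [ 542.90142822 -160.34906006] [75.12372589111328, 459.35894775390625] 15.345598220825195
[255. 137.] 2307.0 [613.71899414 150.73550415] [78.8636474609375, 98.60474395751953] -82.28287601470947
[ 14. 232.] 1230.5 [325.17047119  13.81322098] [55.45708465576172, 127.34961700439453] 35.081302642822266
[143. 249.] 790.5 [521.82562256  40.48657227] [33.200164794921875, 83.83973693847656] 33.93059158325195
[362. 248.] 756.0 [730.8951416   66.82852173] [18.365020751953125, 87.28482055664062] -34.262306213378906
```

View pics/w3.png

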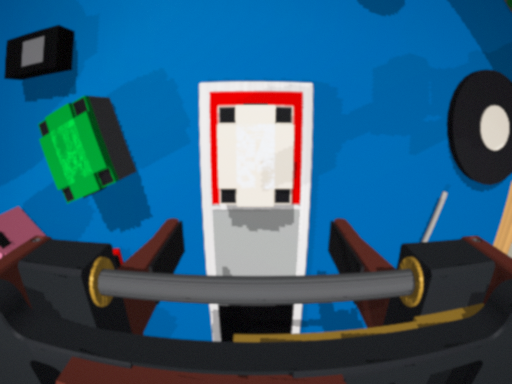

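```bash
cat >> h.py <<'E'
def recess(im,o,z,roi,thr=70):
    "centroids of dark recess squares within roi(x0,y0,x1,y1), lid top z"
    x0,y0,x1,y1=roi;g=im.max(axis=2)[y0:y1,x0:x1]
    n,_,st,ce=cv2.connectedComponentsWithStats((g<thr).astype(np.uint8))
    P=[(ce[i]+[x0,y0]) for i in range(1,n) if 60<st[i,4]<600]
    return np.array(P),toz("wrist",np.array(P),z-5,o)
E
python3 - <<'E'
from h import *
o=get_obs();im=cv2.imread("pics/w3.png")[:,:,::-1]
P,W=recess(im,o,52,(212,100,300,210));print(P.round(1),W.round(1),W.mean(0))
for i in range(len(W)):
  for j in range(i):print(i,j,np.linalg.norm(W[i]-W[j]).round(1),np.degrees(np.arctan2(*(W[i]-W[j])[::-1])).round(1))
E
```

```text
[[227.  114.9]
 [283.1 114.7]
 [227.8 195.4]
 [282.  195.5]] [[588.4 176.4]
 [629.3 182.1]
 [596.2 115.6]
 [637.7 121.1]] [612.88437263 148.83790515]
1 0 41.3 7.9
2 0 61.3 -82.6
2 1 74.3 -116.4
3 0 74.1 -48.3
3 1 61.6 -82.2
3 2 41.8 7.6
```

>>> arm_command:
  increments:
    - [[0,3,-2.5],-8]
    - [[0,4,0],-8]
    - [[0,4,0],-8]
    - [[0,4,0],0]
    - [[0,4,0],0]

```text
t: 8.4
ee_pos: [690.8, -59.0, 128.1]
orientation: [-3.005, -0.9, -0.004]
ft_force: [1.2, 0.0, 0.1]
width: 87.4
```

Run:
```python
from h import *
plan(451,-355,110,31.9,(0,-40))
o,im=shoot("top","t1")
cv2.imwrite("pics/t1c.png",cv2.resize(cv2.imread("pics/t1.png")[90:190,140:320],None,fx=4,fy=4,interpolation=cv2.INTER_CUBIC))
m=mask(im,"white");m[172:]=0;m[:126]=0;m[:,:164]=0;m[:,211:]=0
for c in blobs(m,100): print(cv2.contourArea(c),lid("top",c,52))
for c in blobs(mask(im,"red"),100): print(cv2.contourArea(c),lid("top",c,12))
```

```text
t 8.4 tcp [690.8 -59.  128.1] yaw 33.33 turn 1.43 shift mm now-axes [-364.   155.6   18.1] after-turn [-360.   164.6   18.1] w 87.4 F [1.2 0.  0.1]
569.0 (array([613.38171387, 150.56532288]), [54.04912567138672, 72.3166732788086], -82.6096076965332)
136.0 (array([565.68554688, 158.75523376]), [49.16092300415039, 103.98939514160156], 68.19213104248047)
329.0 (array([613.56976318, 152.37539673]), [78.21369934082031, 98.189208984375], -82.2914023399353)
```

View pics/t1c.png

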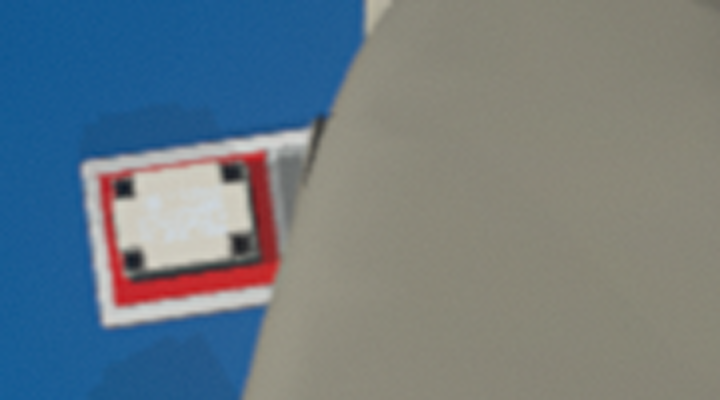

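>>> arm_command:
  increments:
    - [[-4,1.8,0],1.4]
    - [[-4,1.8,0],0]
    - [[-4,1.8,0],0]
    - [[-4,1.8,0],0]
    - [[-4,1.8,0.3],0]
    - [[-4,1.8,0.3],0]
    - [[-4,1.8,0.3],0]
    - [[-4,1.8,0.3],0]
    - [[-3,1.4,0.3],0]
    - [[0,0,0],0]
    - [[0,0,0],0]

```text
t: 9.55
ee_pos: [475.8, -385.7, 101.6]
orientation: [-3.01, -0.864, -0.001]
ft_force: [1.0, -0.6, -0.3]
width: 87.6
```

Run:
```python
from h import *
plan(451,-355,110,31.9,(0,-40))
o,im=shoot("wrist","w4")
for c in blobs(mask(im,"yellow"),1500):
    print(c.reshape(-1,2).mean(0).round(),cv2.contourArea(c),*lid("wrist",c,40,o),cv2.boundingRect(c))
```

```text
t 9.55 tcp [ 475.8 -385.7  101.6] yaw 32.02 turn 0.12 shift mm now-axes [-4.8  0.8 -8.4] after-turn [-4.8  0.8 -8.4] w 87.6 F [ 1.  -0.6 -0.3]
[248. 156.] 6840.0 [ 450.75192261 -356.35687256] [55.71885681152344, 75.68885040283203] -58.3808479309082 (212, 108, 74, 99)
```

View pics/w4.png

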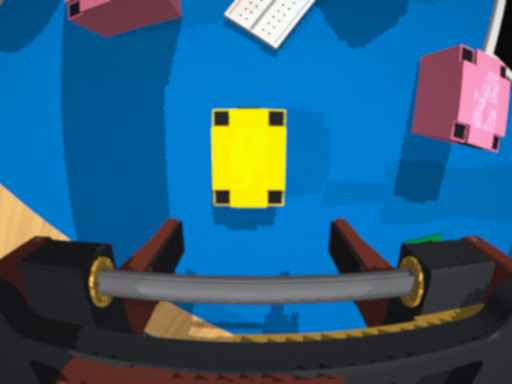

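Run:
```python
from h import *
plan(450.8,-356.4,10.5,31.6)
```

```text
t 9.6 tcp [ 476.  -385.5  101.6] yaw 32.07 turn 0.47 shift mm now-axes [ -5.9 -38.   91.1] after-turn [ -6.2 -37.9  91.1] w 87.9 F [0.4 0.  0.5]
```

>>> arm_command:
  increments:
    - [[-0.2,-1.9,0.5],0.3]
    - [[-0.2,-1.8,1],0]
    - [[0,0,1],0]
    - [[0,0,0],0]

```text
t: 10.0
ee_pos: [456.7, -350.8, 76.0]
orientation: [-3.01, -0.867, -0.002]
ft_force: [0.5, -0.5, -0.6]
width: 88.3
```

Run:
```python
from h import *
plan(450.8,-356.4,10.5,31.6)
```

```text
t 10.0 tcp [ 456.7 -350.8   76. ] yaw 32.13 turn 0.53 shift mm now-axes [-8.   1.6 65.5] after-turn [-7.9  1.6 65.5] w 88.3 F [ 0.5 -0.5 -0.6]
```

>>> arm_command:
  increments:
    - [[-0.8,0.1,0],0.5]
    - [[0,0,2],0]
    - [[0,0,2],0]
    - [[0,0,1.5],0]
    - [[0,0,0.7],0]
    - [[0,0,0],0]

```text
t: 10.6
ee_pos: [455.1, -359.5, 13.8]
orientation: [-3.019, -0.857, -0.009]
ft_force: [0.0, -0.0, 0.2]
width: 87.7
```

Run:
```python
from h import *
plan(450.8,-356.4,10.5,31.6)
```

```text
t 10.6 tcp [ 455.1 -359.5   13.8] yaw 31.68 turn 0.08 shift mm now-axes [-2.1 -4.9  3.3] after-turn [-2.1 -4.9  3.3] w 87.7 F [ 0.  -0.   0.2]
```

>>> arm_command:
  increments:
    - [[-0.2,-0.5,0.2],0]
    - [[0,0,0],0]

```text
t: 10.8
ee_pos: [450.9, -356.6, 12.2]
orientation: [-3.02, -0.856, -0.009]
ft_force: [0.7, 0.2, -0.0]
width: 87.6
```

Run:
```python
from h import *
plan(450.8,-356.4,10.5,31.6)
```

```text
t 10.8 tcp [ 450.9 -356.6   12.2] yaw 31.67 turn 0.07 shift mm now-axes [ 0.  -0.2  1.7] after-turn [ 0.  -0.2  1.7] w 87.6 F [ 0.7  0.2 -0. ]
```

Spot on; close, lift, and turn back toward the row's yaw.

>>> arm_command:
  increments:
    - [[0,0,0],0]
    - [[0,0,0],0]
    - [[0,0,0],0]
    - [[0,0,0],0]
    - [[0,0,0],0]
    - [[0,0,0],0]
  gripper: 0

```text
t: 11.4
ee_pos: [451.8, -357.4, 14.3]
orientation: [3.022, 0.857, 0.012]
ft_force: [0.3, 0.0, -1.4]
width: 55.8
```

>>> arm_command:
  increments:
    - [[0,0,-3],0]
    - [[0,0,-4],0]
    - [[0,0,-4],0]
    - [[0,0,-2],8]
    - [[0,0,0],8]
    - [[0,0,0],8]
    - [[0,0,0],0]

```text
t: 12.1
ee_pos: [449.8, -356.7, 148.2]
orientation: [-3.132, -0.187, -0.008]
ft_force: [0.6, 0.9, -1.7]
width: 55.8
```

Run:
```python
from h import *
plan(612.9,148.8,150,7.7,(0,-90))
```

```text
t 12.1 tcp [ 449.8 -356.7  148.2] yaw 6.84 turn -0.86 shift mm now-axes [ 223.4 -392.5   -1.8] after-turn [ 229.3 -389.1   -1.8] w 55.8 F [ 0.6  0.9 -1.7]
```

>>> arm_command:
  increments:
    - [[2.3,-3.9,0],-0.8]
    - [[2.3,-3.9,0],0]
    - [[2.3,-3.9,0],0]
    - [[2.3,-3.9,0],0]
    - [[2.3,-3.9,0],0]
    - [[2.3,-3.9,0],0]
    - [[2.3,-3.9,0],0]
    - [[2.3,-3.9,0],0]
    - [[2.3,-3.9,0],0]
    - [[1,-2,0],0]
    - [[0,0,0],0]
    - [[0,0,0],0]

```text
t: 13.3
ee_pos: [612.9, 57.1, 145.3]
orientation: [-3.125, -0.283, 0.001]
ft_force: [-0.1, -0.4, -1.2]
width: 56.2
```

Run:
```python
from h import *
plan(612.9,148.8,110,7.7,(0,-90))
```

```text
t 13.3 tcp [612.9  57.1 145.3] yaw 10.34 turn 2.64 shift mm now-axes [12.4 -0.3 35.3] after-turn [12.3 -0.9 35.3] w 56.2 F [-0.1 -0.4 -1.2]
```

>>> arm_command:
  increments:
    - [[1.1,0,1.5],2.6]
    - [[0,0,1.5],0]
    - [[0,0,0],0]
    - [[0,0,0],0]

```text
t: 13.7
ee_pos: [621.3, 55.0, 113.1]
orientation: [-3.131, -0.216, 0.007]
ft_force: [0.9, 0.3, -1.4]
width: 55.6
```

Run:
```python
from h import *
plan(612.9,148.8,110,7.7,(0,-90))
o,im=shoot("wrist","w5")
P,W=recess(im,o,52,(200,20,310,160));print(P.round(1),W.round(1),W.mean(0))
cv2.imwrite("pics/c5.png",cv2.resize(cv2.imread("pics/w5.png")[150:270,170:350],None,fx=4,fy=4,interpolation=cv2.INTER_CUBIC))
```

```text
t 13.7 tcp [621.3  55.  113.1] yaw 7.88 turn 0.18 shift mm now-axes [ 4.3 -4.1  3.1] after-turn [ 4.3 -4.1  3.1] w 55.6 F [ 0.9  0.3 -1.4]
[[235.   45.5]
 [290.1  46.2]
 [234.6 124.8]
 [289.4 125. ]] [[588.3 176.5]
 [629.7 181.9]
 [596.5 115.2]
 [637.8 120.9]] [613.07635585 148.62408447]
```

View pics/w5.png

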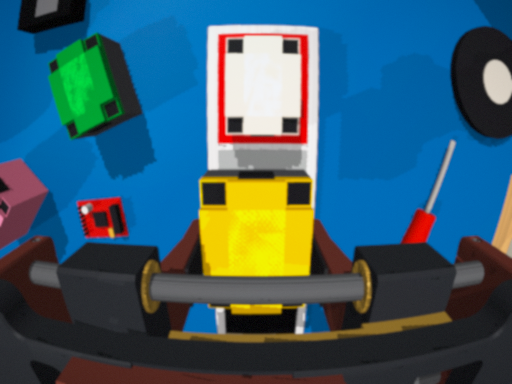

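View pics/c5.png

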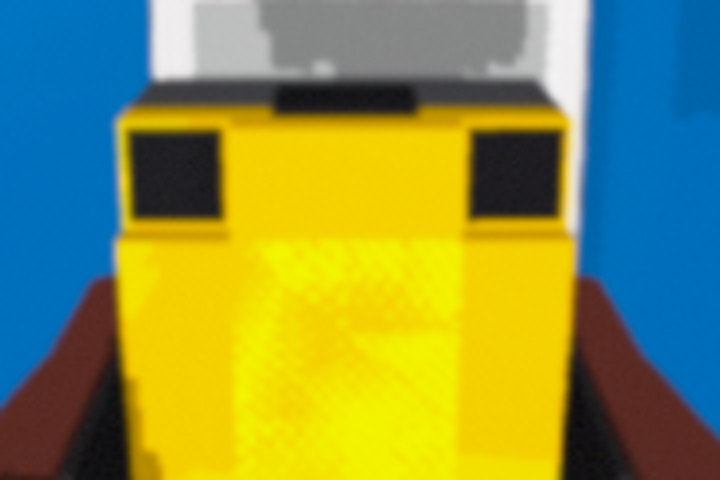

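>>> arm_command:
  increments:
    - [[0.4,-3,0],0.2]
    - [[0,-3,0],0]
    - [[0,-2.2,0.8],0]
    - [[0,-0.8,0.8],0]
    - [[0,0,0.8],0]
    - [[0,0,0],0]

```text
t: 14.35
ee_pos: [613.0, 143.6, 91.2]
orientation: [-3.132, -0.208, 0.003]
ft_force: [-0.9, -0.4, -0.9]
width: 55.9
```

Run:
```python
from h import *
plan(613.7,148.3,75,7.8)
```

```text
t 14.35 tcp [613.  143.6  91.2] yaw 7.61 turn -0.19 shift mm now-axes [ 1.3 -4.6 16.2] after-turn [ 1.3 -4.6 16.2] w 55.9 F [-0.9 -0.4 -0.9]
```

>>> arm_command:
  increments:
    - [[0.1,-0.4,0.5],0]
    - [[0,0,0.6],0]
    - [[0,0,0.3],0]
    - [[0,0,0],0]

```text
t: 14.75
ee_pos: [614.1, 145.1, 76.0]
orientation: [-3.133, -0.204, 0.003]
ft_force: [0.8, -0.2, -1.2]
width: 55.8
```

Run:
```python
from h import *
plan(613.7,148.3,70,7.7)
```

```text
t 14.75 tcp [614.1 145.1  76. ] yaw 7.46 turn -0.24 shift mm now-axes [ 0.1 -3.3  6. ] after-turn [ 0.1 -3.3  6. ] w 55.8 F [ 0.8 -0.2 -1.2]
```

>>> arm_command:
  increments:
    - [[0,-0.3,0.3],-0.2]
    - [[0,0,0.2],0]
    - [[0,0,0],0]
    - [[0,0,0],0]

```text
t: 15.15
ee_pos: [614.0, 147.9, 70.7]
orientation: [-3.132, -0.209, 0.003]
ft_force: [-0.2, 0.7, -1.8]
width: 55.7
```

Run:
```python
from h import *
plan(613.7,148.3,70,7.7)
```

```text
t 15.15 tcp [614.  147.9  70.7] yaw 7.65 turn -0.05 shift mm now-axes [-0.2 -0.4  0.7] after-turn [-0.2 -0.4  0.7] w 55.7 F [-0.2  0.7 -1.8]
```

>>> arm_command:
  increments:
    - [[0,-0.04,0.25],0]
    - [[0,0,0.2],0]
    - [[0,0,0],0]

```text
t: 15.45
ee_pos: [614.0, 148.4, 66.2]
orientation: [-3.132, -0.21, 0.002]
ft_force: [1.0, 0.8, -1.0]
width: 55.8
```

Run:
```python
from h import *
plan(613.7,148.3,60,7.7)
```

```text
t 15.45 tcp [614.  148.4  66.2] yaw 7.65 turn -0.05 shift mm now-axes [-0.4  0.1  6.2] after-turn [-0.4  0.1  6.2] w 55.8 F [ 1.   0.8 -1. ]
```

>>> arm_command:
  increments:
    - [[0,0,0.2],0]
    - [[0,0,0.1],0]
    - [[0,0,0.1],0]

```text
t: 15.75
ee_pos: [614.2, 148.5, 62.0]
orientation: [-3.132, -0.21, 0.002]
ft_force: [-0.2, 1.0, -1.5]
width: 56.0
```

Run:
```python
from h import *
plan(613.7,148.3,60,7.7)
```

```text
t 15.75 tcp [614.2 148.5  62. ] yaw 7.65 turn -0.05 shift mm now-axes [-0.5  0.1  2. ] after-turn [-0.5  0.1  2. ] w 56.0 F [-0.2  1.  -1.5]
```

No contact at rim height, so the feet appear to be entering.

>>> arm_command:
  increments:
    - [[0,0,0.1],0]
    - [[0,0,0.1],0]
    - [[0,0,0.1],0]

```text
t: 16.05
ee_pos: [614.5, 148.6, 60.6]
orientation: [-3.132, -0.21, 0.001]
ft_force: [-3.5, -0.9, 10.1]
width: 55.5
```

Run:
```python
from h import *
plan(613.7,148.3,60,7.7)
```

```text
t 16.05 tcp [614.5 148.6  60.6] yaw 7.66 turn -0.04 shift mm now-axes [-0.8  0.1  0.6] after-turn [-0.8  0.1  0.6] w 55.5 F [-3.5 -0.9 10.1]
```

>>> arm_command:
  increments:
    - [[0,0,0],0]
    - [[0,0,0],0]
    - [[0,0,0],0]
    - [[0,0,0],0]
  gripper: 1

```text
t: 16.45
ee_pos: [615.1, 148.7, 61.3]
orientation: [-3.132, -0.21, -0.002]
ft_force: [-0.4, -0.4, -0.6]
width: 84.3
```

>>> arm_command:
  increments:
    - [[0,0,-2],0]
    - [[0,0,-4],0]
    - [[0,2,-2],0]
    - [[0,3,0],0]
    - [[0,0,0],0]
    - [[0,0,0],0]

```text
t: 17.05
ee_pos: [621.6, 98.1, 142.9]
orientation: [-3.132, -0.211, 0.001]
ft_force: [-0.4, -0.0, -0.5]
width: 88.1
```

Run:
```python
from h import *
o,im=shoot("wrist","w6")
plan(613,150,60,7.7)
for c in blobs(mask(im,"yellow"),1500):
  for z in (87,92):
    print(c.reshape(-1,2).mean(0).round(),cv2.contourArea(c),*lid("wrist",c,z,o))
for c in blobs(mask(im,"red"),500):
    print(c.reshape(-1,2).mean(0).round(),cv2.contourArea(c),*lid("wrist",c,12,o))
shoot("side","s6")
cv2.imwrite("pics/s6c.png",cv2.resize(cv2.imread("pics/s6.png")[110:260,150:350],None,fx=4,fy=4,interpolation=cv2.INTER_CUBIC))
```

```text
t 17.1 tcp [621.4  98.2 142.7] yaw 7.74 turn 0.04 shift mm now-axes [ -1.3 -52.5  82.7] after-turn [ -1.4 -52.5  82.7] w 87.5 F [-0.3 -0.7 -0. ]
[258. 144.] 7206.0 [614.03570557 149.38735962] [55.475181579589844, 76.47368621826172] -82.29604864120483
[258. 144.] 7206.0 [614.00164795 149.77835083] [54.19757080078125, 74.7125244140625] -82.29598760604858
[199. 377.] 3282.5 [ 532.16882324 -222.07673645] [86.62664794921875, 530.4505615234375] 16.155864715576172
[ 26. 229.] 1702.5 [296.74407959  -8.13513947] [73.40882873535156, 188.63572692871094] 35.003318786621094
[129. 243.] 1211.5 [495.94171143   9.38383484] [54.200218200683594, 110.40360260009766] 15.689142227172852
[374. 248.] 1147.0 [758.51818848  42.21010971] [49.879615783691406, 102.47333526611328] -8.837516784667969
```

View pics/w6.png

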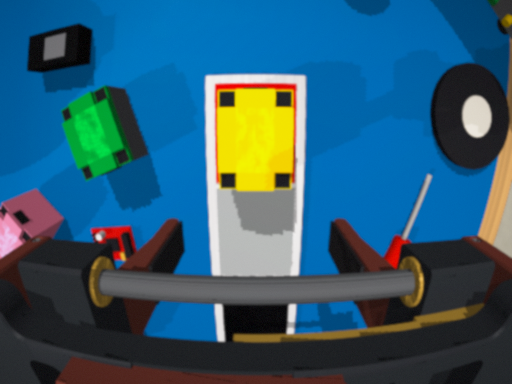

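View pics/s6c.png

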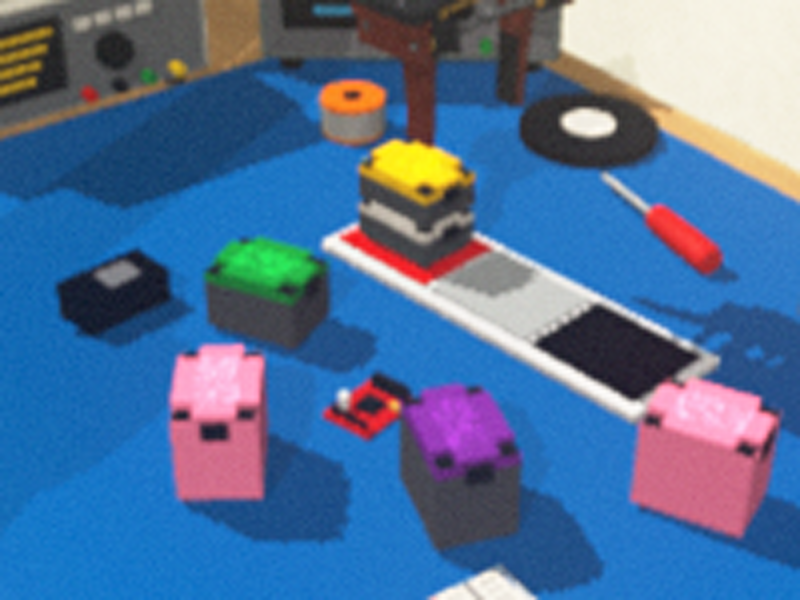

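>>> arm_command:
  increments:
    - [[0,0,0],-8]
    - [[0,0,0],-8]
    - [[0,0,0],-2.5]
    - [[0,0,0],0]

```text
t: 17.55
ee_pos: [619.2, 101.9, 139.8]
orientation: [-3.051, -0.737, 0.009]
ft_force: [0.3, 0.3, 0.3]
width: 87.8
```

Run:
```python
from h import *
plan(461.4,135.5,130,26.2,(0,-40))
```

```text
t 17.55 tcp [619.2 101.9 139.8] yaw 27.17 turn 0.97 shift mm now-axes [-125.7  -62.     9.8] after-turn [-126.8  -59.9    9.8] w 87.8 F [0.3 0.3 0.3]
```

>>> arm_command:
  increments:
    - [[-4,-1.8,0],0.9]
    - [[-4,-1.8,0],0]
    - [[-3.5,-1.8,0],0]
    - [[-1,-0.6,0],0]
    - [[0,0,0],0]
    - [[0,0,0],0]

```text
t: 18.15
ee_pos: [476.2, 102.7, 138.2]
orientation: [-3.058, -0.706, 0.011]
ft_force: [0.4, -0.8, 0.7]
width: 87.8
```

Run:
```python
from h import *
o,im=shoot("wrist","w7")
for c in blobs(mask(im,"green"),1500):
    print(c.reshape(-1,2).mean(0).round(),cv2.contourArea(c),*lid("wrist",c,58,o))
plan(461.4,135.5,130,26.2)
```

```text
[257. 150.] 4963.5 [462.0078125 137.6446991] [53.57506561279297, 74.4329833984375] -62.81944465637207
t 18.2 tcp [476.6 102.7 138.2] yaw 25.98 turn -0.22 shift mm now-axes [  0.7 -36.2   8.2] after-turn [  0.8 -36.2   8.2] w 87.8 F [ 0.5  0.6 -0.9]
```

View pics/w7.png

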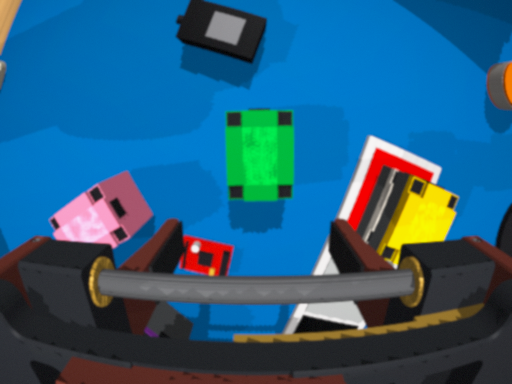

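Run:
```python
from h import *
o=get_obs();im=cv2.imread("pics/w7.png")[:,:,::-1]
P,W=recess(im,o,58,(224,109,297,204));print(P.round(1),W.round(1),W.mean(0))
for i in range(len(W)):
  for j in range(i):print(i,j,np.linalg.norm(W[i]-W[j]).round(1),np.degrees(np.arctan2(*(W[i]-W[j])[::-1])).round(1))
```

```text
[[284.3 118. ]
 [233.5 118.6]
 [235.8 191.1]
 [284.5 191. ]] [[467.3 174.2]
 [430.  155.4]
 [458.1 100.6]
 [495.5 119. ]] [462.7101899  137.30433444]
1 0 41.8 -153.2
2 0 74.3 -97.1
2 1 61.6 -62.9
3 0 62.0 -63.0
3 1 74.9 -29.0
3 2 41.7 26.3
```

>>> arm_command:
  increments:
    - [[0.1,-1.9,0.5],-0.8]
    - [[0.1,-1.9,1],0]
    - [[0,0,1.5],0]
    - [[0,0,0],0]

```text
t: 18.6
ee_pos: [469.0, 140.1, 108.4]
orientation: [-3.054, -0.723, -0.001]
ft_force: [-0.7, -0.0, -0.5]
width: 87.6
```

Run:
```python
from h import *
plan(462.4,137.2,22,26.8)
```

```text
t 18.6 tcp [469.  140.1 108.4] yaw 26.63 turn -0.17 shift mm now-axes [-7.1 -0.4 86.4] after-turn [-7.1 -0.4 86.4] w 87.6 F [-0.7 -0.  -0.5]
```

>>> arm_command:
  increments:
    - [[-0.7,-0.1,1],0]
    - [[0,0,2],0]
    - [[0,0,2],0]
    - [[0,0,2],0]
    - [[0,0,1],0]
    - [[0,0,0],0]

```text
t: 19.2
ee_pos: [466.7, 137.3, 26.0]
orientation: [-3.055, -0.718, -0.01]
ft_force: [-0.7, -0.5, 0.8]
width: 87.3
```

Run:
```python
from h import *
plan(462.4,137.2,22,26.8)
```

```text
t 19.2 tcp [466.7 137.3  26. ] yaw 26.44 turn -0.36 shift mm now-axes [-3.9 -1.9  4. ] after-turn [-3.9 -1.9  4. ] w 87.3 F [-0.7 -0.5  0.8]
```

>>> arm_command:
  increments:
    - [[-0.4,-0.2,0.3],-0.3]
    - [[0,0,0],0]

```text
t: 19.4
ee_pos: [462.5, 137.1, 23.4]
orientation: [-3.053, -0.725, -0.011]
ft_force: [-0.0, 0.1, 0.3]
width: 87.8
```

Run:
```python
from h import *
plan(462.4,137.2,22,26.8)
```

```text
t 19.4 tcp [462.5 137.1  23.4] yaw 26.72 turn -0.08 shift mm now-axes [-0.  -0.1  1.4] after-turn [-0.  -0.1  1.4] w 87.8 F [-0.   0.1  0.3]
```

>>> arm_command:
  increments:
    - [[0,0,0],0]
    - [[0,0,0],0]
    - [[0,0,0],0]
    - [[0,0,0],0]
    - [[0,0,0],0]
    - [[0,0,0],0]
  gripper: 0

```text
t: 20.0
ee_pos: [463.8, 137.5, 25.6]
orientation: [-3.053, -0.725, -0.017]
ft_force: [0.5, 0.0, -0.9]
width: 56.4
```

>>> arm_command:
  increments:
    - [[0,0,-3],0]
    - [[0,0,-4],0]
    - [[0,0,-4],0]
    - [[0,0,-3],8]
    - [[0,0,0],8]
    - [[0,0,0],3]
    - [[0,0,0],0]

```text
t: 20.7
ee_pos: [461.1, 136.4, 170.0]
orientation: [-3.131, -0.192, -0.011]
ft_force: [-1.3, -0.1, -1.9]
width: 55.8
```

Run:
```python
from h import *
plan(627.2,46,150,7.7)
```

```text
t 20.7 tcp [461.1 136.4 170. ] yaw 7.01 turn -0.69 shift mm now-axes [153.8 110.   20. ] after-turn [152.5 111.8  20. ] w 55.8 F [-1.3 -0.1 -1.9]
```

>>> arm_command:
  increments:
    - [[3,2.2,0],-0.7]
    - [[3,2.2,0],0]
    - [[3,2.2,0],0]
    - [[3,2.2,0],0]
    - [[3,2,1],0]
    - [[0,0,1],0]
    - [[0,0,0],0]

```text
t: 21.4
ee_pos: [626.2, 46.3, 144.7]
orientation: [-3.128, -0.234, 0.002]
ft_force: [-0.3, 0.0, -2.0]
width: 55.9
```

Run:
```python
from h import *
plan(627.6,45.6,50,7.7)
```

```text
t 21.4 tcp [626.2  46.3 144.7] yaw 8.56 turn 0.86 shift mm now-axes [ 1.2  0.9 94.7] after-turn [ 1.2  0.9 94.7] w 55.9 F [-0.3  0.  -2. ]
```

>>> arm_command:
  increments:
    - [[0.1,0,1],0.9]
    - [[0,0,2],0]
    - [[0,0,2],0]
    - [[0,0,2],0]
    - [[0,0,1],0]
    - [[0,0,0],0]

```text
t: 22.0
ee_pos: [620.7, 50.3, 60.3]
orientation: [-3.129, -0.214, 0.011]
ft_force: [0.4, -0.8, -2.6]
width: 56.1
```

Run:
```python
from h import *
plan(627.6,45.6,37,7.7)
```

```text
t 22.0 tcp [620.7  50.3  60.3] yaw 7.83 turn 0.13 shift mm now-axes [ 6.2  5.6 23.3] after-turn [ 6.2  5.6 23.3] w 56.1 F [ 0.4 -0.8 -2.6]
```

>>> arm_command:
  increments:
    - [[0.6,0.5,0.5],0.1]
    - [[0,0,0.5],0]
    - [[0,0,0.3],0]
    - [[0,0,0],0]

```text
t: 22.4
ee_pos: [628.9, 46.5, 48.5]
orientation: [-3.129, -0.212, 0.006]
ft_force: [0.5, 0.8, -2.2]
width: 56.2
```

Run:
```python
from h import *
plan(627.6,45.6,37,7.7)
```

```text
t 22.4 tcp [628.9  46.5  48.5] yaw 7.76 turn 0.06 shift mm now-axes [-1.4  0.7 11.5] after-turn [-1.4  0.7 11.5] w 56.2 F [ 0.5  0.8 -2.2]
```

>>> arm_command:
  increments:
    - [[-0.1,0.1,0.4],0]
    - [[0,0,0.3],0]
    - [[0,0,0.2],0]
    - [[0,0,0],0]

```text
t: 22.8
ee_pos: [628.5, 45.2, 39.6]
orientation: [-3.129, -0.212, 0.003]
ft_force: [0.1, 0.7, -2.7]
width: 55.5
```

Run:
```python
from h import *
plan(627.6,45.6,37,7.7)
```

```text
t 22.8 tcp [628.5  45.2  39.6] yaw 7.74 turn 0.04 shift mm now-axes [-0.8 -0.5  2.6] after-turn [-0.8 -0.5  2.6] w 55.5 F [ 0.1  0.7 -2.7]
```

>>> arm_command:
  increments:
    - [[-0.1,-0.05,0.2],0]
    - [[0,0,0.1],0]
    - [[0,0,0.1],0]

```text
t: 23.1
ee_pos: [627.9, 45.6, 37.4]
orientation: [-3.13, -0.212, 0.002]
ft_force: [-4.7, -0.7, 10.7]
width: 55.9
```

Run:
```python
from h import *
plan(627.6,45.6,37,7.7)
```

```text
t 23.1 tcp [627.9  45.6  37.4] yaw 7.76 turn 0.06 shift mm now-axes [-0.3 -0.   0.4] after-turn [-0.3 -0.   0.4] w 55.9 F [-4.7 -0.7 10.7]
```

>>> arm_command:
  increments:
    - [[0,0,0],0]
    - [[0,0,0],0]
    - [[0,0,0],0]
    - [[0,0,0],0]
  gripper: 1

```text
t: 23.5
ee_pos: [628.7, 45.8, 38.4]
orientation: [-3.13, -0.212, -0.001]
ft_force: [0.4, -0.0, -0.4]
width: 84.3
```

>>> arm_command:
  increments:
    - [[0,0,-2],0]
    - [[0,0,-4],0]
    - [[0,0,-4],0]
    - [[0,3,-2],0]
    - [[0,3,0],0]
    - [[0,0,0],0]
    - [[0,0,0],0]

```text
t: 24.2
ee_pos: [636.7, -15.3, 161.7]
orientation: [-3.13, -0.214, 0.001]
ft_force: [0.5, -0.5, -0.5]
width: 87.8
```

Run:
```python
from h import *
o,im=shoot("wrist","w8")
plan(627.6,45.6,37,7.7)
for c in blobs(mask(im,"green"),1500):
    print(c.reshape(-1,2).mean(0).round(),cv2.contourArea(c),*lid("wrist",c,70,o),cv2.boundingRect(c))
    x,y,w,h=cv2.boundingRect(c)
    P,W=recess(im,o,70,(x-1,y-1,x+w+1,y+h+1));print(P.round(1),W.mean(0))
```

```text
t 24.25 tcp [636.6 -15.1 161.4] yaw 7.87 turn 0.17 shift mm now-axes [ -0.6 -61.4 124.4] after-turn [ -0.8 -61.4 124.4] w 88.0 F [ 0.6 -0.4 -0.2]
[253. 129.] 5296.5 [627.91516113  46.18006516] [55.065635681152344, 75.73192596435547] -82.75501775741577 (223, 81, 66, 89)
[[230.6  90. ]
 [279.4  90. ]
 [231.  160. ]
 [278.5 160.8]] [627.4544545   45.98707821]
```

View pics/w8.png

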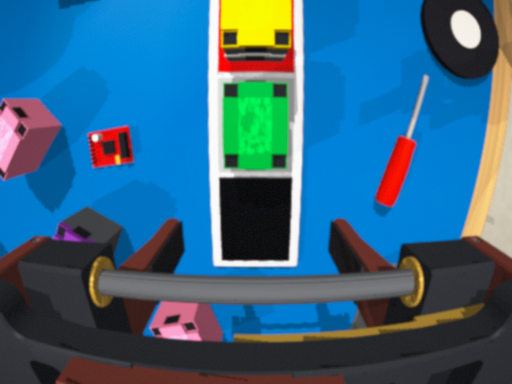

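Run:
```python
from h import *
o=get_obs();im=cv2.imread("pics/w8.png")[:,:,::-1]
m=(im.max(axis=2)<45).astype(np.uint8)*255;m[:174]=0;m[264:]=0;m[:,:214]=0;m[:,297:]=0
c=blobs(m,1000)[0];print(cv2.contourArea(c),lid("wrist",c,12,o))
```

```text
5267.5 (array([641.76373291, -58.85892487]), [75.37781524658203, 95.2449951171875], -82.28069019317627)
```

>>> arm_command:
  increments:
    - [[0,0,0],8]
    - [[0,0,0],8]
    - [[0,0,0],8]
    - [[0,0,0],3]
    - [[0,0,0],0]

```text
t: 24.75
ee_pos: [633.6, -10.0, 157.4]
orientation: [-3.09, 0.544, 0.015]
ft_force: [0.0, -0.1, -0.0]
width: 87.7
```

Run:
```python
from h import *
plan(443.2,-118,150,-19.4,(0,-40))
```

```text
t 24.75 tcp [633.6 -10.  157.4] yaw -19.98 turn -0.58 shift mm now-axes [-141.6  206.5    7.4] after-turn [-143.7  205.1    7.4] w 87.7 F [ 0.  -0.1 -0. ]
```

>>> arm_command:
  increments:
    - [[-2.8,4,0],-0.5]
    - [[-2.8,4,0],0]
    - [[-2.8,4,0],0]
    - [[-2.8,4,0],0]
    - [[-2.6,3.5,0],0]
    - [[-0.5,0.5,0],0]
    - [[0,0,0],0]
    - [[0,0,0],0]

```text
t: 25.55
ee_pos: [426.0, -149.3, 154.8]
orientation: [-3.096, 0.497, 0.02]
ft_force: [0.5, 0.1, 0.6]
width: 87.8
```

Run:
```python
from h import *
o,im=shoot("wrist","w9")
plan(443.2,-118,150,-19.4,(0,-40))
for c in blobs(mask(im,"purple"),1500):
    print(c.reshape(-1,2).mean(0).round(),cv2.contourArea(c),*lid("wrist",c,76,o),cv2.boundingRect(c))
    x,y,w,h=cv2.boundingRect(c)
    P,W=recess(im,o,76,(x-1,y-1,x+w+1,y+h+1));print(P.round(1),W.round(1),W.mean(0))
```

```text
t 25.6 tcp [ 426.4 -149.2  154.8] yaw -18.21 turn 1.19 shift mm now-axes [5.4 5.1 4.8] after-turn [5.5 5.  4.8] w 88.0 F [-0.5  0.5  0.2]
[263. 162.] 5716.0 [ 443.60882568 -119.30712128] [55.43582534790039, 76.384033203125] 70.97093963623047 (232, 113, 69, 93)
[[240.6 122. ]
 [291.6 123.5]
 [240.  194.9]
 [288.4 196.1]] [[ 433.6  -83.4]
 [ 472.9  -97.4]
 [ 413.3 -141.7]
 [ 452.4 -155.5]] [ 443.04950687 -119.52586077]
```

View pics/w9.png

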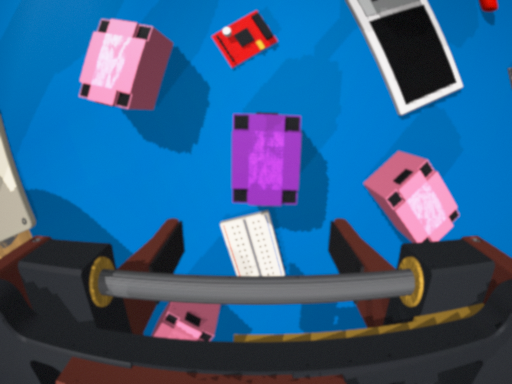

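Run:
```python
from h import *
plan(443.3,-119.4,105,-19.2)
```

```text
t 25.6 tcp [ 426.4 -149.2  154.8] yaw -18.21 turn 0.99 shift mm now-axes [  6.8 -33.6  49.8] after-turn [  6.2 -33.7  49.8] w 88.0 F [-0.5  0.5  0.2]
```

>>> arm_command:
  increments:
    - [[0.6,-1.6,0],1]
    - [[0,-1.6,1],0]
    - [[0,0,1.5],0]
    - [[0,0,1],0]
    - [[0,0,0],0]

```text
t: 26.1
ee_pos: [449.7, -116.3, 119.0]
orientation: [-3.094, 0.511, 0.012]
ft_force: [0.4, 0.4, -0.4]
width: 87.9
```

Run:
```python
from h import *
plan(443.3,-119.4,34,-19.2)
```

```text
t 26.1 tcp [ 449.7 -116.3  119. ] yaw -18.76 turn 0.44 shift mm now-axes [-5.1  5.  85. ] after-turn [-5.   5.1 85. ] w 87.9 F [ 0.4  0.4 -0.4]
```

>>> arm_command:
  increments:
    - [[-0.5,0.5,1],0.4]
    - [[0,0,1],0]
    - [[0,0,2],0]
    - [[0,0,2],0]
    - [[0,0,1.5],0]
    - [[0,0,0],0]

```text
t: 26.7
ee_pos: [443.6, -120.1, 40.3]
orientation: [-3.092, 0.524, 0.008]
ft_force: [-0.5, 0.2, -0.2]
width: 87.8
```

Run:
```python
from h import *
plan(443.3,-119.4,34,-19.2)
```

```text
t 26.7 tcp [ 443.6 -120.1   40.3] yaw -19.25 turn -0.05 shift mm now-axes [-0.5 -0.6  6.3] after-turn [-0.5 -0.6  6.3] w 87.8 F [-0.5  0.2 -0.2]
```

>>> arm_command:
  increments:
    - [[-0.05,-0.05,0.3],0]
    - [[0,0,0],0]

```text
t: 26.9
ee_pos: [443.2, -119.8, 37.2]
orientation: [-3.092, 0.526, 0.008]
ft_force: [0.1, -0.5, -0.3]
width: 88.1
```

>>> arm_command:
  increments:
    - [[0,0,0],0]
    - [[0,0,0],0]
    - [[0,0,0],0]
    - [[0,0,0],0]
    - [[0,0,0],0]
    - [[0,0,0],0]
  gripper: 0

```text
t: 27.5
ee_pos: [444.3, -120.1, 39.3]
orientation: [-3.092, 0.526, 0.003]
ft_force: [-0.0, -0.4, -1.0]
width: 56.1
```

>>> arm_command:
  increments:
    - [[0,0,-3],0]
    - [[0,0,-4],0]
    - [[0,0,-4],0]
    - [[0,0,-3],-8]
    - [[0,0,0],-8]
    - [[0,0,0],-8]
    - [[0,0,0],-2]
    - [[0,0,0],0]

```text
t: 28.3
ee_pos: [443.6, -120.5, 184.3]
orientation: [-3.129, -0.212, 0.003]
ft_force: [-0.3, 0.2, -2.2]
width: 56.0
```

Run:
```python
from h import *
plan(641.8,-59.2,150,7.7)
```

```text
t 28.3 tcp [ 443.6 -120.5  184.3] yaw 7.75 turn 0.05 shift mm now-axes [204.6 -34.   34.3] after-turn [204.6 -34.2  34.3] w 56.0 F [-0.3  0.2 -2.2]
```

>>> arm_command:
  increments:
    - [[4,-0.7,0],0]
    - [[4,-0.7,0],0]
    - [[4,-0.7,0],0]
    - [[4,-0.7,0.5],0]
    - [[3.5,-0.5,1],0]
    - [[0.5,0,1],0]
    - [[0,0,0],0]

```text
t: 29.0
ee_pos: [641.1, -58.5, 154.1]
orientation: [-3.129, -0.195, 0.012]
ft_force: [-0.9, -0.9, -2.5]
width: 56.4
```

Run:
```python
from h import *
plan(641.8,-59.5,100,7.7)
```

```text
t 29.0 tcp [641.1 -58.5 154.1] yaw 7.13 turn -0.57 shift mm now-axes [ 0.6  1.1 54.1] after-turn [ 0.6  1.1 54.1] w 56.4 F [-0.9 -0.9 -2.5]
```

>>> arm_command:
  increments:
    - [[0,0.1,1],-0.5]
    - [[0,0,2],0]
    - [[0,0,2],0]
    - [[0,0,1.5],0]
    - [[0,0,0],0]

```text
t: 29.5
ee_pos: [634.5, -61.2, 85.9]
orientation: [-3.128, -0.205, 0.019]
ft_force: [-0.2, -0.7, -1.4]
width: 55.9
```

Run:
```python
from h import *
plan(641.8,-59.5,51,7.7)
```

```text
t 29.5 tcp [634.5 -61.2  85.9] yaw 7.5 turn -0.2 shift mm now-axes [ 7.4 -0.7 34.9] after-turn [ 7.4 -0.7 34.9] w 55.9 F [-0.2 -0.7 -1.4]
```

>>> arm_command:
  increments:
    - [[0.7,0,0.6],-0.2]
    - [[0,0,1],0]
    - [[0,0,0.5],0]
    - [[0,0,0],0]

```text
t: 29.9
ee_pos: [642.3, -60.8, 65.0]
orientation: [-3.128, -0.21, 0.015]
ft_force: [-0.5, 0.2, -2.7]
width: 55.9
```

Run:
```python
from h import *
plan(641.8,-59.5,51,7.7)
```

```text
t 29.9 tcp [642.3 -60.8  65. ] yaw 7.67 turn -0.03 shift mm now-axes [-0.3 -1.4 14. ] after-turn [-0.3 -1.4 14. ] w 55.9 F [-0.5  0.2 -2.7]
```

>>> arm_command:
  increments:
    - [[0,-0.1,0.4],0]
    - [[0,0,0.4],0]
    - [[0,0,0.2],0]
    - [[0,0,0],0]

```text
t: 30.3
ee_pos: [642.6, -59.6, 54.9]
orientation: [-3.128, -0.21, 0.013]
ft_force: [0.9, -0.1, -1.7]
width: 55.9
```

Run:
```python
from h import *
plan(641.8,-59.5,51,7.7)
```

```text
t 30.3 tcp [642.6 -59.6  54.9] yaw 7.69 turn -0.01 shift mm now-axes [-0.8 -0.2  3.9] after-turn [-0.8 -0.2  3.9] w 55.9 F [ 0.9 -0.1 -1.7]
```

>>> arm_command:
  increments:
    - [[-0.1,0,0.2],0]
    - [[0,0,0.1],0]
    - [[0,0,0.1],0]
    - [[0,0,0.1],0]

```text
t: 30.7
ee_pos: [642.0, -59.7, 51.0]
orientation: [-3.128, -0.21, 0.012]
ft_force: [-4.8, 0.4, 12.1]
width: 55.9
```

Run:
```python
from h import *
plan(641.8,-59.5,51,7.7)
```

```text
t 30.7 tcp [642.  -59.7  51. ] yaw 7.69 turn -0.01 shift mm now-axes [-0.1 -0.2  0. ] after-turn [-0.1 -0.2  0. ] w 55.9 F [-4.8  0.4 12.1]
```

Contact; release and retreat upward and clear for a final look.

>>> arm_command:
  increments:
    - [[0,0,0],0]
    - [[0,0,0],0]
    - [[0,0,0],0]
    - [[0,0,0],0]
  gripper: 1

```text
t: 31.1
ee_pos: [643.0, -59.9, 52.0]
orientation: [-3.129, -0.21, 0.008]
ft_force: [-0.2, 0.6, -0.1]
width: 84.6
```

>>> arm_command:
  increments:
    - [[0,0,-2],0]
    - [[0,0,-4],0]
    - [[0,0,-4],0]
    - [[0,3,-3],0]
    - [[0,4,-3],0]
    - [[0,0,0],0]
    - [[0,0,0],0]

```text
t: 31.8
ee_pos: [652.8, -131.4, 215.8]
orientation: [-3.129, -0.213, 0.013]
ft_force: [-0.5, -0.2, 0.5]
width: 88.0
```

Run:
```python
from h import *
o,im=shoot("wrist","w10")
plan(641.8,-59.2,37,7.7)
for col,z in (("purple",88),("green",70),("yellow",87)):
  for c in blobs(mask(im,col),1500)[:1]:
    print(col,*lid("wrist",c,z,o))
    x,y,w,h=cv2.boundingRect(c)
    P,W=recess(im,o,z,(x-1,y-1,x+w+1,y+h+1));print(len(P),W.mean(0))
```

```text
bash:  2679 Segmentation fault         python3 - <<'E'
from h import *
o,im=shoot("wrist","w10")
plan(641.8,-59.2,37,7.7)
for col,z in (("purple",88),("green",70),("yellow",87)):
  for c in blobs(mask(im,col),1500)[:1]:
    print(col,*lid("wrist",c,z,o))
    x,y,w,h=cv2.boundingRect(c)
    P,W=recess(im,o,z,(x-1,y-1,x+w+1,y+h+1));print(len(P),W.mean(0))
E
```

View pics/w10.png

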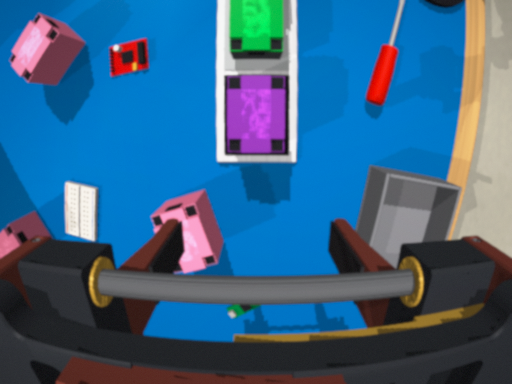

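Run:
```python
from h import *
o=get_obs();im=cv2.imread("pics/w10.png")[:,:,::-1].copy()
c=blobs(mask(im,"purple"),1500)[0];print(lid("wrist",c,88,o))
```

```text
(array([642.50006104, -59.98232651]), [57.83175277709961, 76.62677764892578], -82.61983966827393)
```

>>> arm_command:
  increments:
    - [[-2,4,0],0]
    - [[-4,3,0],0]
    - [[-4,3,0],0]
    - [[-4,3,0],0]
    - [[-4,3,0],0]
    - [[-4,3,0],0]
    - [[-3,2,0],0]
    - [[0,0,0],0]
    - [[0,0,0],0]

```text
t: 32.75
ee_pos: [426.4, -367.2, 203.3]
orientation: [-3.114, -0.231, 0.035]
ft_force: [1.0, -0.3, -0.2]
width: 88.2
```

Run:
```python
from h import *
o,im=shoot("top","t2"); shoot("side","s2")
for col,z in (("purple",88),("green",70),("yellow",87)):
  for c in blobs(mask(im,col),300)[:1]: print(col,*lid("top",c,z))
a=cv2.imread("pics/s2.png")[120:230,170:360]
cv2.imwrite("pics/s2c.png",cv2.resize(a,None,fx=4,fy=4,interpolation=cv2.INTER_CUBIC))
cv2.imwrite("pics/t2c.png",cv2.resize(cv2.imread("pics/t2.png")[90:310,80:450],None,fx=2.1,fy=2.1,interpolation=cv2.INTER_CUBIC))
```

```text
purple [640.61566162 -57.13197327] [57.85581970214844, 77.80805206298828] -82.59183549880981
green [625.71313477  47.35015869] [57.58946228027344, 76.0351791381836] -82.60932207107544
yellow [612.7288208  149.78164673] [58.47417449951172, 77.39682006835938] -82.60833406448364
```

View pics/s2c.png

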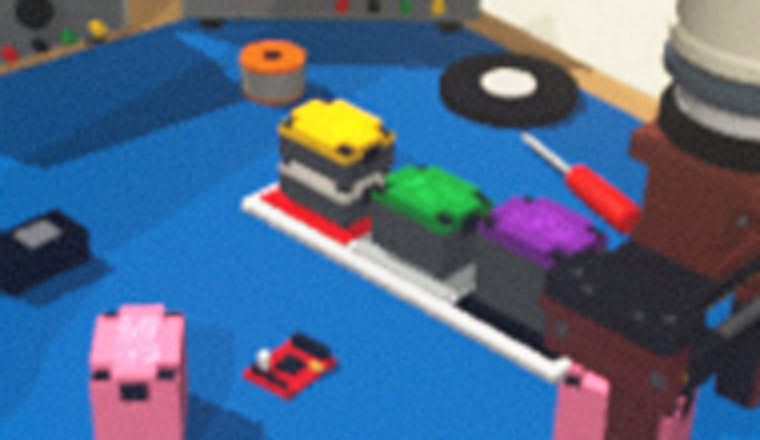

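View pics/t2c.png

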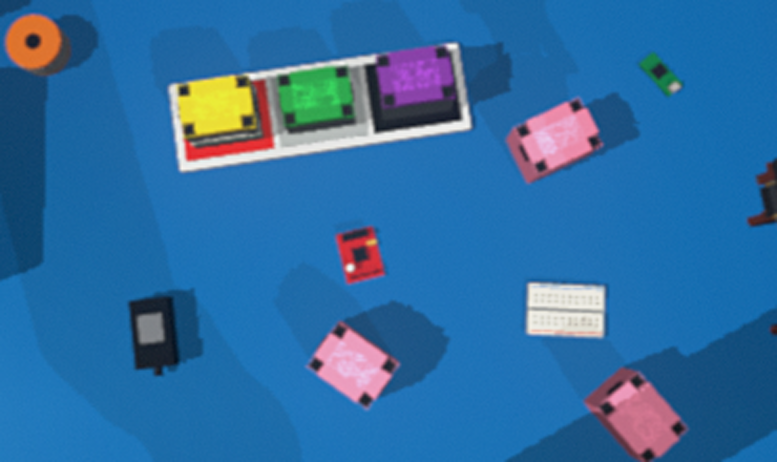

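Run:
```python
from h import *
T=cv2.imread("pics/t2.png")[:,:,::-1].copy();S=cv2.imread("pics/s2.png")[:,:,::-1].copy()
cb=np.array
for col,z in (("yellow",87),("green",70),("purple",88)):
  def cen(im,sel):
    L=[c for c in blobs(mask(im,col),80) if sel(c.reshape(-1,2).mean(0))]
    c=cv2.convexHull(L[0]);m=cv2.moments(c);return [m['m10']/m['m00'],m['m01']/m['m00']]
  pt=cen(T,lambda u:150<u[0]<310 and u[1]<180); ps=cen(S,lambda u:u[0]>200 and u[1]<200)
  c1,d1=rays("top",pt);c2,d2=rays("side",ps);d1=d1[0];d2=d2[0]
  A=np.c_[d1,-d2];s=np.linalg.lstsq(A,c2-c1,rcond=None)[0]
  p,q=c1+s[0]*d1,c2+s[1]*d2;print(col,"expected",z,((p+q)/2).round(1),"gap",np.linalg.norm(p-q).round(1))
# bystanders
for n in ("t0",): pass
T0=cv2.imread("pics/top0.png")[:,:,::-1].copy()
for im in (T0,T): print([c.reshape(-1,2).mean(0).round(1) for c in blobs(mask(im,"red"),200) if 195<c.reshape(-1,2).mean(0)[1]<225])
```

```text
yellow expected 87 [612.6 150.8  79.9] gap 1.8
green expected 70 [626.8  47.9  59.5] gap 0.7
purple expected 88 [642.1 -57.   78.3] gap 0.8
[array([251. , 211.2])]
[array([251. , 211.3])]
```

Run:
```python
from h import *
T=cv2.imread("pics/top0.png")[:,:,::-1].copy();S=cv2.imread("pics/side0.png")[:,:,::-1].copy()
for col,z in (("yellow",40),("green",58),("purple",76)):
  def cen(im,sel):
    L=[c for c in blobs(mask(im,col),80) if sel(c.reshape(-1,2).mean(0))]
    c=cv2.convexHull(L[0]);m=cv2.moments(c);return [m['m10']/m['m00'],m['m01']/m['m00']]
  pt=cen(T,lambda u:150<u[0]<430 and u[1]<230); ps=cen(S,lambda u:u[0]>190 and u[1]>150)
  c1,d1=rays("top",pt);c2,d2=rays("side",ps);d1=d1[0];d2=d2[0]
  s=np.linalg.lstsq(np.c_[d1,-d2],c2-c1,rcond=None)[0]
  p,q=c1+s[0]*d1,c2+s[1]*d2;print(col,z,((p+q)/2).round(1),np.linalg.norm(p-q).round(1))
a=cv2.imread("pics/s2.png")[140:185,230:280]
cv2.imwrite("pics/s2d.png",cv2.resize(a,None,fx=12,fy=12,interpolation=cv2.INTER_NEAREST))
# predicted pixels of lowest visible vertical edge at several z for stack centre (613.2,150.3 top frame)
a=np.radians(7.7);tx=np.array([np.cos(a),np.sin(a)]);ty=np.array([np.sin(a),-np.cos(a)])
for sx,sy in ((-1,1),(-1,-1),(1,1)):
  for z in (18,47,52,53,58,87,92):
    P=np.r_[np.array([613.,150.2])+sx*28*tx+sy*38*ty,z]; print(sx,sy,z,proj("side",P).round(1))
```

```text
yellow 40 [ 452.4 -356.4   29.4] 1.4
green 58 [461.4 137.9  47.6] 0.6
purple 76 [ 443.9 -118.1   64.2] 0.3
-1 1 18 [[255.7 175.9]]
-1 1 47 [[255.8 168.1]]
-1 1 52 [[255.8 166.8]]
-1 1 53 [[255.8 166.5]]
-1 1 58 [[255.8 165.1]]
-1 1 87 [[255.9 157.1]]
-1 1 92 [[255.9 155.7]]
-1 -1 18 [[239.3 167. ]]
-1 -1 47 [[239.2 159.4]]
-1 -1 52 [[239.2 158.1]]
-1 -1 53 [[239.2 157.8]]
-1 -1 58 [[239.1 156.5]]
-1 -1 87 [[239.  148.6]]
-1 -1 92 [[239.  147.2]]
1 1 18 [[267.7 169.4]]
1 1 47 [[268.  161.8]]
1 1 52 [[268.  160.4]]
1 1 53 [[268.  160.2]]
1 1 58 [[268.1 158.8]]
1 1 87 [[268.3 150.9]]
1 1 92 [[268.4 149.5]]
```

View pics/s2d.png

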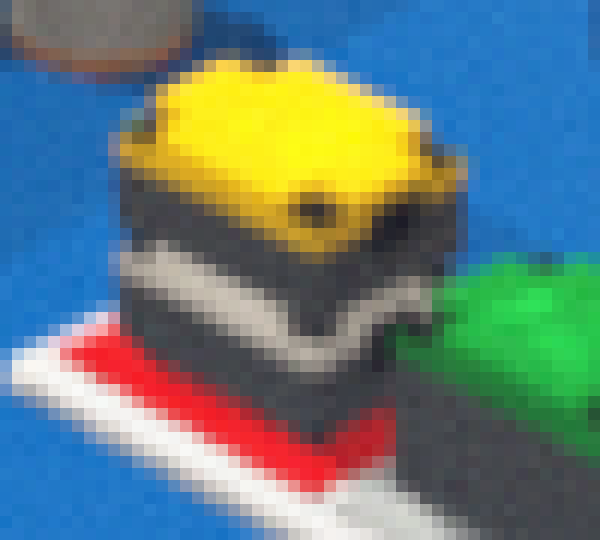

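Run:
```python
from h import *
plan(613,149,45,7.7,(130,-40))
```

```text
t 32.85 tcp [ 427.2 -366.8  203.6] yaw 8.6 turn 0.9 shift mm now-axes [ 130.3 -444.2  158.6] after-turn [ 123.2 -446.2  158.6] w 88.3 F [-0.2 -0.2  0.1]
```

>>> arm_command:
  increments:
    - [[1,-3.8,0],0.9]
    - [[1,-3.8,0],0]
    - [[1,-3.8,0],0]
    - [[1,-3.8,0],0]
    - [[1,-3.8,0],0]
    - [[1,-3.8,0],0]
    - [[1,-3.8,0],0]
    - [[1,-3.8,0],0]
    - [[1,-3.8,0],0]
    - [[1,-3.8,0],0]
    - [[1,-3.5,0],0]
    - [[1,-2,0],0]
    - [[0,0,0],0]

```text
t: 34.15
ee_pos: [491.0, 117.6, 208.2]
orientation: [-3.111, -0.252, 0.03]
ft_force: [0.7, -0.5, 0.0]
width: 88.1
```

Run:
```python
from h import *
plan(613,149,45,7.7,(130,-40))
```

```text
t 34.15 tcp [491.  117.6 208.2] yaw 9.26 turn 1.56 shift mm now-axes [ -5.6  25.1 163.2] after-turn [ -4.9  25.2 163.2] w 88.1 F [ 0.7 -0.5  0. ]
```

>>> arm_command:
  increments:
    - [[-0.5,2,2],1.5]
    - [[-0.5,0.5,3],0]
    - [[-0.3,0,3],0]
    - [[-0.3,0,3],0]
    - [[-0.3,0,2.5],0]
    - [[0,0,1],0]
    - [[0,0,0],0]
    - [[0,0,0],0]

```text
t: 34.95
ee_pos: [472.4, 96.5, 59.4]
orientation: [-3.113, -0.23, 0.027]
ft_force: [-0.7, 0.2, -0.1]
width: 87.8
```

Run:
```python
from h import *
plan(613,149,45,7.7,(130,-40))
o,im=shoot("wrist","w11")
cv2.imwrite("pics/w11c.png",cv2.resize(cv2.imread("pics/w11.png")[60:260,330:512],None,fx=3,fy=3,interpolation=cv2.INTER_CUBIC))
a=np.radians(7.7);tx=np.array([np.cos(a),np.sin(a)]);ty=np.array([np.sin(a),-np.cos(a)])
for z in (18,47,52,53,58,87,92):
  print(z,[proj("wrist",np.r_[np.array([613.,149.2])-28*tx+s*38*ty,z],o)[0].round(1) for s in (-1,1)])
```

```text
t 34.95 tcp [472.4  96.5  59.4] yaw 8.46 turn 0.76 shift mm now-axes [16.3  7.  14.4] after-turn [16.4  6.8 14.4] w 87.8 F [-0.7  0.2 -0.1]
18 [array([416.7, 124.2]), array([406.5, 221.7])]
47 [array([437.3, 125.5]), array([424. , 234.8])]
52 [array([441.3, 125.7]), array([427.3, 237.4])]
53 [array([442.1, 125.8]), array([428. , 237.9])]
58 [array([446.4, 126.1]), array([431.5, 240.6])]
87 [array([474.7, 128.4]), array([454.4, 258.5])]
92 [array([480.4, 128.9]), array([458.9, 262. ])]
```

View pics/w11c.png

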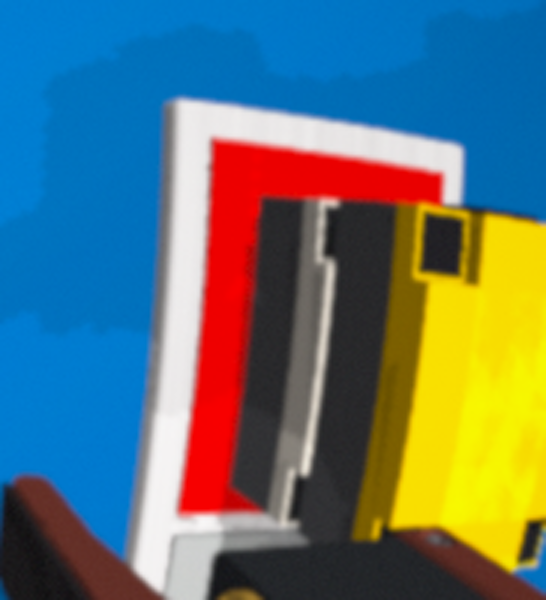

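>>> arm_command:
  increments:
    - [[-1,0,-3],0]
    - [[-1,0,-4],0]
    - [[0,0,-4],0]
    - [[0,0,0],0]
    - [[0,0,0],0]
    - [[0,0,0],0]

```text
t: 35.6
ee_pos: [457.6, 91.8, 179.2]
orientation: [-3.113, -0.231, 0.01]
ft_force: [0.1, -0.2, -0.7]
width: 87.8
```

```bash
python3 -c "
from workcell import *
o=get_obs();print(o['t'],o['ee_pos'],o['ft_force'])
print(close_job())"
```

```text
35.6 [457.60416928  91.84307312 179.18170241] [ 0.09806509 -0.1997817  -0.6826602 ]
the job is handed in; nothing more can be done
None
```

The row is done and handed in at t ≈ 35.6 s: the white-lidded box is on the red pad with the yellow box on top, green on grey and purple on black. The arm was clear of everything.

- **Placement:** green and purple sit within about 1–1.5 mm of their pad centres and within half a degree of square. The white and yellow stack is about 2 mm off centre along the row (top camera: yellow 2.6 mm, white 1.8 mm). I left it rather than risk unseating the yellow box.
- **Yellow seating:** it is seated.
  - **For:** the close wrist view put the two lids about 32 mm apart (35 mm expected when seated, 40 mm if just lying on top), with only a thin ledge of white showing. The contact height and apparent lid size also fit.
  - **Against:** a coarse side-and-top triangulation disagreed. It read about 3 mm high after its usual error of about −10 mm, and I treated it as the weaker check.
- **Bystanders:** the circuit board's position is unchanged to within 0.1 px in the top view. The breadboard, the adaptor and the pink look-alikes look unmoved there by eye; I did not measure them.
- **Force:** the wrist force read about 17 N or less at every check.

One check script crashed, so I re-measured only the purple lid from that wrist picture; the final green and yellow figures come from the top view.

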